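# Stand the weighted shower-kit cases in the caddy and lock its gate

### The arm

A 6-joint arm with a two-finger parallel gripper is mounted at the origin on the work surface. World frame = base frame: x ahead of the robot, y to its left, z up, the work surface at z = 0. Lengths are in mm, angles in rad, forces in N, time in s.
With the tool pointing down it reaches from about 350 to 775 mm from the base axis. Payload 7.3 kg.
Tool frame: the origin (TCP) lies at the very end of the fingers, on their centre line; the grasp point (between the pads) lies grip_point_offset behind it (grip_point_offset is the distance from the TCP to the grasp point, in mm); x points along the fingers, z is the direction in which the jaws open and shut, and the axes are right-handed (so a half turn about x gives the same grasp; the last joint's range is limited). The gripper opens to 92 mm and grips with 3 to 60 N. Pads are 19 mm wide; open, the fingers measure 130 mm over their backs; the gripper's body (75 mm by 190 mm) begins 47 mm behind the grasp point.
Start: joints at [-1.3, 0.342, 1.524, -0, 1.275, -0.146], TCP at [212.563, -480.064, 226.741] pointing down, gripper open.
Joint ranges: [-2.53, 2.53], [-0.77, 2.02], [0.04, 2.7], [-1, 4.14], [0.28, 2.66], [-3.11, 3.11]. Speed limits (rad/s): [2.57, 2.57, 3.14, 3.14, 3.14, 3.14].

### API

Orientations are given as [roll, pitch, yaw] about the fixed x, y, z axes, in that order (R = Rz(yaw) Ry(pitch) Rx(roll)).
In Python, from plant import * gives the robot as it stands.
- The arm moves only by the tool send_rows, never from a script. Its argument "series" is text: rows parted by semicolons, each of 5 numbers parted by spaces: the gripper's target within -1 to 1 (fully open at 1, half-way at 0, shut at -1), then the shift along the tool's x, y, z in units of 30 mm (1.0 is 30 mm), then the turn about the tool's x in units of 5 degrees (1.0 is 5 degrees). A call has 1 to 8 rows; each row is the pose to reach, as a shift and turn from the pose commanded when the call began, along the tool's axes at that moment; what a row does not reach only later rows make up. A row lasts 1/8 s, in which the tool goes at most 62.5 mm and 10.7 degrees, less where a joint would pass 70% of its speed; a pose out of reach is approached as far as the arm can. A call with a gripper value outside its range is refused whole. The fingers move at their own pace and stop on an object; the grip force is fixed at half the most. Time passes only in rows, so rows that repeat a pose let the fingers close. It gives the time, the measured TCP pose, the force and the opening at its end, in the units of the state.
- get_obs(): the state, without advancing time (a new reading comes with each control period).
- capture(name): name is "side" or "top"; returns a dict with "pixels" (420x560x3 uint8, red, green, blue), "mtx" (3x3 intrinsics, pixels), "R" (3x3) and "t" (3): a world point X has camera coordinates R X + t. Camera axes: x right, y down, z forward; pixel columns grow to the right and rows downward; lengths in mm; the calibration is good to about 2 mm. A picture is of the moment at which its call begins. There is no depth.
- close_job(): hands the job in, once; it reports no verdict.
Trained networks look in a picture, given as the dict that the camera call returned (one of the last four; its "shot" number tells which), for a name from the list of things; names that differ only in an ending like _2 or _b are one class to them, and where a whole thing is asked for, a point or a joint stands for the part that bears it (a point fixed in the world has none). Each returns a list of dicts, best first, with "score" (0 to 1); they miss things now and then, are a little off and sometimes report something else, mostly with a low value. They report only what shows in the picture. A call takes as long as a camera call. They do not tell look-alikes from the thing itself.
- cut_out(picture, thing): "pixels" (420x560 bool, what is visible of it).
- place_of(picture, thing): "point" ([x, y, z] in mm, in world coordinates, good to about 4 mm: a listed point, or the origin of a listed thing).
The state is a dict: "time": time; "joint_positions": joint angles; "dq": joint speeds; "tau": joint torques, N m; "tool_pos": TCP position; "tcp_rot": TCP orientation; "contact_force": force on the tool from outside, world axes, zero at the start; "moment": the same for the moment, N m; "grip_width": finger opening in mm.
Only numpy, scipy, OpenCV 4.12 (cv2) and the standard library are available. Lean on these libraries where they do the work, as an engineer would, in place of code of your own. Each camera call takes 0.05 s, during which the arm holds its last target.

### The job

Each closed blue kit case has a hidden heavy end: lift it by its swing handle, see which end hangs low, and stand every case on the shelf upright on its heavy end on the floor of the white caddy tray. When all of them stand there, push the green gate fully shut and turn the orange turnbutton all the way across it to secure it. Do not knock over or push about the other toiletries.

Things in the scene. Friction and masses are not known exactly. Their poses are not given: they have to be found in the camera images.
- case_a: one of up to four look-alike shut kit cases (None if absent): blue box 110 mm (x) x 44 (y) x 36 (z), like grey bands at both ends, 0.4 kg. Origin at its centre; starts lying flat, z up, origin 18 mm above the shelf. A hidden weight lies near one end, +x or -x; which end differs between cases and cannot be seen. Centre of mass about 33 mm from the middle
- case_a_bail (a joint): angle of that case's swing handle, a wire bail hinged on the case's centre along its y, arms of 2.2 mm radius at y = +-26 mm: 0 = along case +z, grows towards case +x, stops at +-1.047; stays where left (friction 0.03 N m). Held upright and lifted, the case swings till its heavy end hangs 60 deg below level; tilting the held grip 30 deg further the same way brings it upright
- case_a_grip (a point): centre of the white grip block of that handle: 12 mm (x) x 54 mm (y) x 22 mm (z), to be pinched across its 12 mm. It is 85 mm from the hinge, its z axis points away from the hinge, y along the hinge. At the start it is upright, 103 mm above the shelf
- case_b: one of up to four look-alike shut kit cases (None if absent): blue box 110 mm (x) x 44 (y) x 36 (z), like grey bands at both ends, 0.4 kg. Origin at its centre; starts lying flat, z up, origin 18 mm above the shelf. A hidden weight lies near one end, +x or -x; which end differs between cases and cannot be seen. Centre of mass about 33 mm from the middle
- case_b_bail (a joint): angle of that case's swing handle, a wire bail hinged on the case's centre along its y, arms of 2.2 mm radius at y = +-26 mm: 0 = along case +z, grows towards case +x, stops at +-1.047; stays where left (friction 0.03 N m). Held upright and lifted, the case swings till its heavy end hangs 60 deg below level; tilting the held grip 30 deg further the same way brings it upright
- case_b_grip (a point): centre of the white grip block of that handle: 12 mm (x) x 54 mm (y) x 22 mm (z), to be pinched across its 12 mm. It is 85 mm from the hinge, its z axis points away from the hinge, y along the hinge. At the start it is upright, 103 mm above the shelf
- case_c: one of up to four look-alike shut kit cases (None if absent): blue box 110 mm (x) x 44 (y) x 36 (z), like grey bands at both ends, 0.4 kg. Origin at its centre; starts lying flat, z up, origin 18 mm above the shelf. A hidden weight lies near one end, +x or -x; which end differs between cases and cannot be seen. Centre of mass about 33 mm from the middle
- case_c_bail (a joint): angle of that case's swing handle, a wire bail hinged on the case's centre along its y, arms of 2.2 mm radius at y = +-26 mm: 0 = along case +z, grows towards case +x, stops at +-1.047; stays where left (friction 0.03 N m). Held upright and lifted, the case swings till its heavy end hangs 60 deg below level; tilting the held grip 30 deg further the same way brings it upright
- case_c_grip (a point): centre of the white grip block of that handle: 12 mm (x) x 54 mm (y) x 22 mm (z), to be pinched across its 12 mm. It is 85 mm from the hinge, its z axis points away from the hinge, y along the hinge. At the start it is upright, 103 mm above the shelf
- case_d: one of up to four look-alike shut kit cases (None if absent): blue box 110 mm (x) x 44 (y) x 36 (z), like grey bands at both ends, 0.4 kg. Origin at its centre; starts lying flat, z up, origin 18 mm above the shelf. A hidden weight lies near one end, +x or -x; which end differs between cases and cannot be seen. Centre of mass about 33 mm from the middle
- case_d_bail (a joint): angle of that case's swing handle, a wire bail hinged on the case's centre along its y, arms of 2.2 mm radius at y = +-26 mm: 0 = along case +z, grows towards case +x, stops at +-1.047; stays where left (friction 0.03 N m). Held upright and lifted, the case swings till its heavy end hangs 60 deg below level; tilting the held grip 30 deg further the same way brings it upright
- case_d_grip (a point): centre of the white grip block of that handle: 12 mm (x) x 54 mm (y) x 22 mm (z), to be pinched across its 12 mm. It is 85 mm from the hinge, its z axis points away from the hinge, y along the hinge. At the start it is upright, 103 mm above the shelf
- caddy: fixed white open-topped tray; origin on the shelf surface, x towards its back wall, y along it. Inner floor 6 mm above the shelf, x -25 to +25 mm, y -203 to +72 mm: split by three 4 mm dividers, 54 mm high, into four bays 62 to 64 mm wide, centred at y +33.5, -32.5, -98.5, -164.5, one case on end in each. Back and end walls 54 mm high, 5 mm thick; the gate closes the front (-x). Its foot with the turnbutton post runs on to y = +190 mm
- gate (a joint): angle of the green front gate, a flap 330 mm long, 50 high, 5 thick, hinged along its lower edge (caddy x = -28.5 mm, 2 mm above the shelf, y -206 to +124 mm): 0 = upright and shut, grows to 1.2 as it leans out to caddy -x; starts slightly open (0.25 to 0.45), stays where left (friction 0.10 N m)
- gate_push (a point): point on the gate's outer face, 34 mm above its hinge line, at caddy y = +102 mm on the part of the gate that overhangs the tray's end, where it can be pushed shut; its x axis is the gate's inward normal
- button (a joint): angle of the orange turnbutton on its post at caddy (-41, +165) mm: 0 = bar points along caddy -x (released), grows anticlockwise from above to its stop at 1.571, bar along caddy -y across the gate's front (secured); stays where left (friction 0.03 N m). Bar 70 x 14 x 12 mm, 60 mm of it to one side of the pivot, top 38 mm above the shelf
- button_grip (a point): on the turnbutton's axis, 61 mm above the shelf: centre of the part to pinch on the upright grip rib (34 mm long along the bar, 10 mm thick, 34 mm tall, its top 72 mm above the shelf); x axis along the bar, pointing away from its long end
- soap_holder: bystander: suction-cup soap holder with spring clip, 90 x 55 x 54 mm, origin under its centre
- dish: bystander: green ceramic dish, 110 mm across, 28 mm high, origin under its centre
- shampoo: bystander: closed clear shampoo bottle, 60 mm across, 180 mm tall, origin under its centre
- pumice: bystander: foot pumice on an aluminium back, 95 x 45 x 26 mm, origin under its centre
- nail_brush: bystander: wooden nail brush, 85 x 36 x 28 mm, origin under its centre
- tumbler: bystander: grey tumbler, 70 mm across, 95 mm tall, origin under its centre
There are look-alikes about, which are no part of the job. Leave any yellow look-alike of the case_a alone. What is shaped like the case_c but turquoise or yellow is not meant.

How it is judged (in metres and radians):
On the way, in this order (a step that is already met when the one before it is completed fails the run):
1. every case present stands upright on its heavy end in the tray (angle between each of case_a, case_d's own x axis and vertical above 3.0416 rad and x of case_a in the frame of caddy between -0.025 and 0.025 m and y of case_a in the frame of caddy between -0.203 and 0.072 m and z of case_a in the frame of caddy between 0.05 and 0.07 m and angle between each of case_b, case_c's own x axis and vertical below 0.1 rad and x of case_b in the frame of caddy between -0.025 and 0.025 m and y of case_b in the frame of caddy between -0.203 and 0.072 m and z of case_b in the frame of caddy between 0.05 and 0.07 m and x of case_c in the frame of caddy between -0.025 and 0.025 m and y of case_c in the frame of caddy between -0.203 and 0.072 m and z of case_c in the frame of caddy between 0.05 and 0.07 m and x of case_d in the frame of caddy between -0.025 and 0.025 m and y of case_d in the frame of caddy between -0.203 and 0.072 m and z of case_d in the frame of caddy between 0.05 and 0.07 m and linear speed of each of case_a, case_b, case_c, case_d below 0.03 m/s), for 0.2 s.
2. then the gate is pushed shut (value of joint gate below 0.1 rad), for 0.2 s.
3. then the turnbutton is turned across the gate (value of joint button above 1.4 rad), for 0.2 s.
At the end, for the whole second after the job is handed in: Every case present stands in the tray on its heavy end, within about 6 degrees of upright, on the tray floor and at rest; the gate is within 0.10 rad of shut and the turnbutton within about 0.17 rad of its stop across the gate (all of step 1 and value of joint gate below 0.1 rad and value of joint button above 1.4 rad); the robot touches nothing.
It fails at once if the shampoo bottle or tumbler is knocked over (angle between any of shampoo, tumbler's own z axis and vertical above 0.6 rad).
It fails at once if one of the other toiletries is pushed more than 7 cm from its place (distance of any of soap_holder, dish, shampoo, pumice, nail_brush, tumbler from where it was at the start of the episode above 0.07 m).
Of case_a, case_b, case_c, case_d only 3 to 4 are there at a start; the rules pass over those that are not, and their reading is None.
At some moment in a run one of case_a, case_b, case_c, case_d may be knocked a few centimetres aside while the robot is not near it.
It also fails if it takes over 210 s, if anything falls off the work surface, if the arm or the gripper's body presses on something with over 40 N, if the wrist force passes 120 N, or if a joint passes its speed limit or range.

## Working session

There is one attempt and no reset: what is moved stays moved. The work goes in short steps, Python scripts to look and compute and a tool call to move; the robot and the scene stay as the last step left them, time stands still between calls to the robot, and variables do not carry over. Pictures are saved under pics/ and viewed, and the job is handed in when it is done.

Besides the shell and the picture viewer there is one more tool, called after "Request:" by a JSON object that holds its "api" and its "payload". send_rows: Moves the arm, as the interface text tells. Its arguments: {"type":"object","properties":{"series":{"type":"string"}},"required":["series"]}

```bash
ls; mkdir -p pics; python3 - <<'E'
from plant import *
import cv2
print(get_obs())
for n in("top","side"):
    c=capture(n); cv2.imwrite(f"pics/{n}0.png",c["pixels"][:,:,::-1]); print(n,c["mtx"],c["R"],c["t"],c["shot"])
    for th in ["case_a","case_a_grip","caddy","gate_push","button_grip","soap_holder","dish","shampoo","pumice","nail_brush","tumbler"]:
        print(th,[(np.round(d["point"]).tolist(),round(d["score"],2)) for d in place_of(c,th)] if 0 else [([round(float(v)) for v in d["point"]],round(d["score"],2)) for d in place_of(c,th)])
E
```

```text
pics
{'time': 0.0, 'joint_positions': array([-1.29999230e+00,  3.42698066e-01,  1.52504789e+00, -6.83880071e-06,
        1.27538756e+00, -1.46006630e-01]), 'dq': array([-4.63509272e-04,  1.77784891e-03,  7.31568009e-05,  7.53828263e-04,
        1.91471889e-03,  3.44888623e-04]), 'tau': array([ 9.98138858e-04, -4.31250143e+01, -2.44216973e+01,  7.18521327e-02,
        5.60707622e-02, -1.23566715e-04]), 'tool_pos': array([ 212.44624668, -479.63726347,  226.04698501]), 'tcp_rot': array([2.99983004, 1.56925545, 1.84584636]), 'contact_force': array([-0.77089031, -0.50773409,  0.32698299]), 'moment': array([ 0.06014531,  0.02229206, -0.01969872]), 'grip_width': 91.50240152785946}
top [[533.10029725   0.         270.7616741 ]
 [  0.         533.10029725 214.384477  ]
 [  0.           0.           1.        ]] [[-0.02361711 -0.9997183  -0.00235557]
 [-0.99847521  0.02370521 -0.04985299]
 [ 0.04989478  0.00117459 -0.99875379]] [ -63.47481974  548.99291488 1520.1063519 ] 1
case_a [([753, -315, 17], 0.96), ([464, -160, 17], 0.91), ([625, -151, 18], 0.91), ([533, -579, 19], 0.86), ([330, -197, 2
[... 773 characters left out ...]
-0.69014395]
 [ 0.08356853  0.68508171 -0.72365692]] [-564.38420389   48.27700214 1440.37839989] 2
case_a [([610, -323, 17], 0.78), ([466, -330, 23], 0.74), ([331, -199, 18], 0.72), ([626, -150, 19], 0.67), ([467, -162, 16], 0.66), ([753, -308, 17], 0.58)]
case_a_grip [([623, -147, 104], 0.69), ([330, -194, 101], 0.66), ([464, -329, 106], 0.64), ([468, -159, 102], 0.6)]
caddy [([513, 171, 1], 0.95)]
gate_push [([485, 280, 34], 0.69)]
button_grip [([493, 344, 63], 0.68)]
soap_holder [([383, -465, 0], 0.78)]
dish [([793, -72, 4], 0.86)]
shampoo [([652, -445, -1], 0.83), ([493, 344, 62], 0.57)]
pumice [([744, 160, -1], 0.58)]
nail_brush [([517, -458, -1], 0.61)]
tumbler [([353, 421, -2], 0.63)]
```

View pics/top0.png

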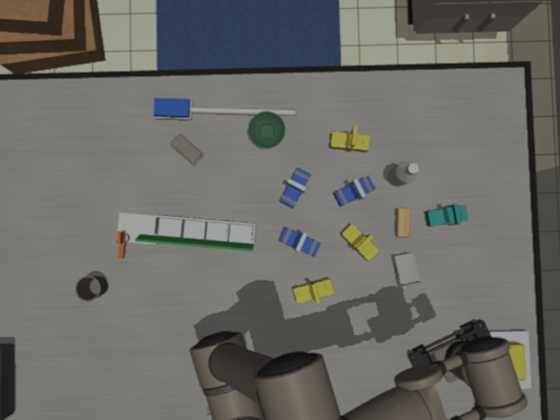

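View pics/side0.png

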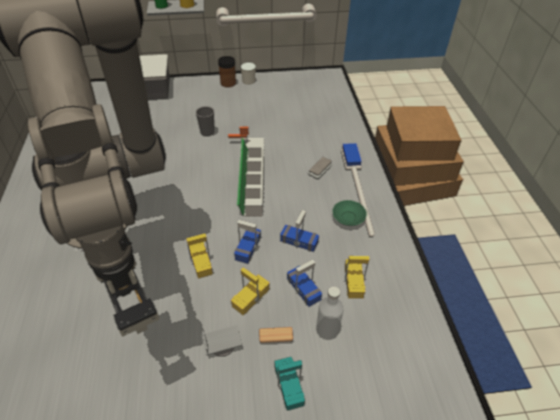

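Three blue cases stand near pixels (295,188), (355,190) and (300,241) in the top view. There are yellow look-alikes at (350,141), (360,242), (313,291) and a turquoise one at (447,215). The tray runs from (120,222) to (255,235), with its button at (121,243).

```bash
cat > h.py <<'E'
from plant import *
import numpy as np, cv2
from scipy.spatial.transform import Rotation as Ro
def px(c,X):
    X=np.atleast_2d(X); v=c["R"]@X.T+np.array(c["t"])[:,None]; p=c["mtx"]@v; return (p[:2]/p[2]).T
def back(c,uv,z):
    uv=np.atleast_2d(uv).astype(float); d=np.linalg.inv(c["mtx"])@np.c_[uv,np.ones(len(uv))].T
    R=np.array(c["R"]);d=R.T@d; o=-R.T@np.array(c["t"]); s=(z-o[2])/d[2]; return (o[:,None]+d*s).T
def save(c,name,crop=None,k=1):
    im=c["pixels"][:,:,::-1]
    if crop: a,b,e,f=crop; im=im[b:f,a:e]
    cv2.imwrite("pics/"+name,cv2.resize(np.ascontiguousarray(im),None,fx=k,fy=k,interpolation=cv2.INTER_CUBIC))
def tool():
    o=get_obs(); M=Ro.from_euler("xyz",o["tcp_rot"]).as_matrix(); return o,M
def shift(p):  # world target TCP -> units
    o,M=tool(); return M.T@(np.array(p)-o["tool_pos"])/30
E
python3 - <<'E'
from h import *
import plant
print(plant.grip_point_offset if hasattr(plant,"grip_point_offset") else dir(plant))
o,M=tool();print(np.round(M,3))
c=capture("top")
save(c,"t1.png",(230,130,430,280),4); save(c,"t2.png",(80,190,280,290),4)
s=capture("side"); save(s,"s1.png",(180,110,380,320),3.3 and 3.0 if 0 else 2.8)
for d in cut_out(c,"case_a"):
    m=d["pixels"]; r=cv2.minAreaRect(np.argwhere(m)[:,::-1].astype(np.float32)); print(round(d["score"],2),m.sum(),r)
for d in cut_out(c,"case_a_grip"):
    m=d["pixels"]; r=cv2.minAreaRect(np.argwhere(m)[:,::-1].astype(np.float32)); print("g",round(d["score"],2),m.sum(),r)
E
```

```text
18.8
[[ 0.     0.914  0.405]
 [-0.     0.405 -0.914]
 [-1.    -0.     0.   ]]
0.9 738 ((349.0, 138.5), (25.0, 40.0), 90.0)
0.85 671 ((353.8000183105469, 190.60000610351562), (19.677398681640625, 40.24921798706055), 63.43495178222656)
0.74 644 ((299.5000305175781, 241.50003051757812), (39.80200958251953, 19.230182647705078), 26.56505012512207)
0.72 666 ((313.4027404785156, 292.1838073730469), (21.468271255493164, 38.74581527709961), 72.89727020263672)
0.68 749 ((445.75390625, 215.03079223632812), (20.589765548706055, 43.164085388183594), 82.87498474121094)
0.63 717 ((360.75, 240.75), (38.890872955322266, 24.041629791259766), 45.0)
0.57 682 ((294.5, 188.0), (19.677396774291992, 40.69643783569336), 26.56505012512207)
```

View pics/t1.png

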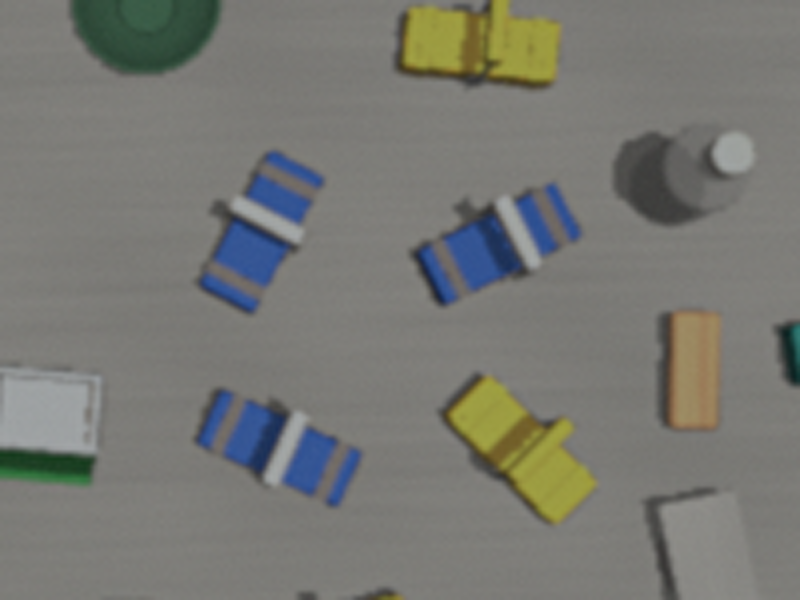

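View pics/t2.png

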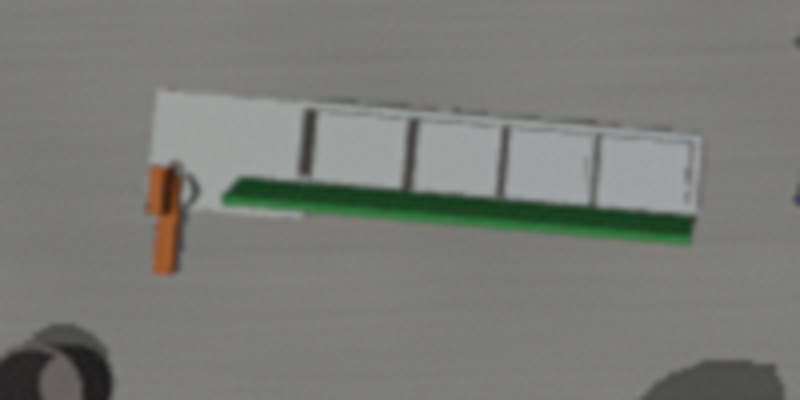

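View pics/s1.png

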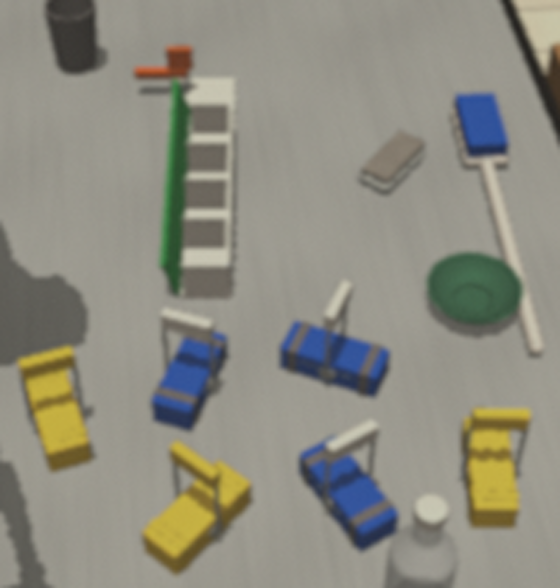

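```bash
python3 - <<'E'
from h import *
c=capture("top")
crop=np.array([[700,135],[305,110],[406,117],[499,126],[593,134]])
loc=np.array([[30,-208],[25,72],[25,-1.5],[25,-67.5],[25,-133.5]])
W=back(c,crop/4+[80,190],54)[:,:2]
a=loc-loc.mean(0); b=W-W.mean(0)
th=np.arctan2((a[:,0]*b[:,1]-a[:,1]*b[:,0]).sum(),(a*b).sum()); R=np.array([[np.cos(th),-np.sin(th)],[np.sin(th),np.cos(th)]])
t=W.mean(0)-R@loc.mean(0); print("caddy",th,t); print(np.round(W-(loc@R.T+t),1))
for n,p in dict(push=(-36,102),but=(-41,165),bays=(0,33.5),b2=(0,-32.5),b3=(0,-98.5),b4=(0,-164.5)).items(): print(n,np.round(R@p+t,1))
# blue cases
hsv=cv2.cvtColor(c["pixels"],cv2.COLOR_RGB2HSV)
# grips: white within region, case outlines
m=cv2.inRange(hsv,(100,120,40),(130,255,255))
# close to join bands
m=cv2.morphologyEx(m,cv2.MORPH_CLOSE,np.ones((9,9)))
n,l,st,ce=cv2.connectedComponentsWithStats(m)
for i in range(1,n):
    if 250<st[i,4]<1500:
        r=cv2.minAreaRect(np.argwhere(l==i)[:,::-1].astype(np.float32)); 
        bx=back(c,cv2.boxPoints(r),36)[:,:2]; e=[bx[1]-bx[0],bx[2]-bx[1]]; k=np.argmax([np.linalg.norm(v) for v in e])
        print(np.round(bx.mean(0)),[round(np.linalg.norm(v)) for v in e],"axis deg",round(np.degrees(np.arctan2(e[k][1],e[k][0])),1))
# grips crop coords in t1 (top face z=114)
for g in [[(238,207),(297,234)],[(503,205),(532,260)],[(297,420),(273,480)]]:
    w=back(c,np.array(g)/4+[230,130],114)[:,:2]; d=w[1]-w[0]; print("grip",np.round(w.mean(0)),round(np.linalg.norm(d)),"case axis",round((np.degrees(np.arctan2(d[1],d[0]))+90)%180,1))
E
```

```text
caddy -0.10661257922941918 [512.21160619 177.73513621]
[[ 0.2  0.5]
 [-0.5 -2.2]
 [ 0.7  0.2]
 [-0.1  0.8]
 [-0.3  0.7]]
push [487.3 283. ]
but [489.  346.2]
bays [515.8 211. ]
b2 [508.8 145.4]
b3 [501.7  79.8]
b4 [494.7  14.2]
[860. 202.] [51, 98] axis deg -93.3
[ 621. -147.] [108, 42] axis deg -29.4
[ 609. -314.] [108, 41] axis deg -64.8
[ 468. -155.] [41, 108] axis deg -115.8
grip [ 620. -149.] 44 case axis 153.9
grip [ 607. -317.] 42 case axis 116.0
grip [ 465. -157.] 43 case axis 66.7
```

```bash
cat >> h.py <<'E'
def phi():
    o,M=tool(); return np.degrees(np.arctan2(M[1,2],M[0,2]))
def go(p,f=None):
    s=np.round(shift(p),2); o,M=tool(); pr=phi()
    print("tcp",np.round(o["tool_pos"],1),"phi",round(pr,1),"F",np.round(o["contact_force"],1),"w",round(o["grip_width"],1),"t",round(o["time"],2))
    print("shift",s,"dist",round(np.linalg.norm(s)*30),"turn",None if f is None else round((pr-f)/5,2), "M",np.round(M[:2,1:],2).tolist())
E
python3 - <<'E'
from h import *
go((465.5,-159,160),-114.5)
E
```

```text
tcp [ 212.5 -480.1  226.7] phi -66.1 F [-0.4  0.   0.3] w 91.5 t 1.45
shift [ 2.22 12.04 -6.37] dist 414 turn 9.68 M [[0.91, 0.4], [0.4, -0.91]]
```

Request:
{"api": "send_rows", "payload": {"series": "1 0 1.7 -0.9 1.2;1 0 3.4 -1.8 2.4;1 0 5.1 -2.7 3.6;1 0 6.9 -3.6 4.8;1 0.5 8.6 -4.5 6;1 1 10.3 -5.4 7.5;1 1.6 12.04 -6.37 9.68;1 2.22 12.04 -6.37 9.68"}}

```text
time: 2.45
tool_pos: [467.3, -156.5, 159.9]
tcp_rot: [1.87, 1.569, -0.127]
contact_force: [-0.6, -0.1, -0.8]
grip_width: 91.8
```

```bash
python3 - <<'E'
from h import *
go((465.5,-159,87),-114.5)
c=capture("top"); save(c,"t3.png",(200,150,400,300),4)
c=capture("side"); save(c,"s3.png",(150,150,350,320),3.5)
for th in ("case_a_grip","case_a"): print([([round(float(v)) for v in d["point"]],round(d["score"],2)) for d in place_of(c,th)])
E
```

```text
tcp [ 467.3 -156.5  159.9] phi -114.4 F [-0.6 -0.1 -0.8] w 91.8 t 2.45
shift [ 2.43 -0.02  0.1 ] dist 73 turn 0.01 M [[0.91, -0.41], [-0.41, -0.91]]
[([467, -330, 106], 0.69), ([330, -194, 105], 0.66), ([469, -160, 103], 0.47)]
[([470, -160, 17], 0.93), ([627, -153, 21], 0.84), ([466, -328, 21], 0.78), ([329, -194, 20], 0.73), ([754, -308, 18], 0.73), ([609, -321, 15], 0.62), ([532, -578, 20], 0.62)]
```

View pics/s3.png

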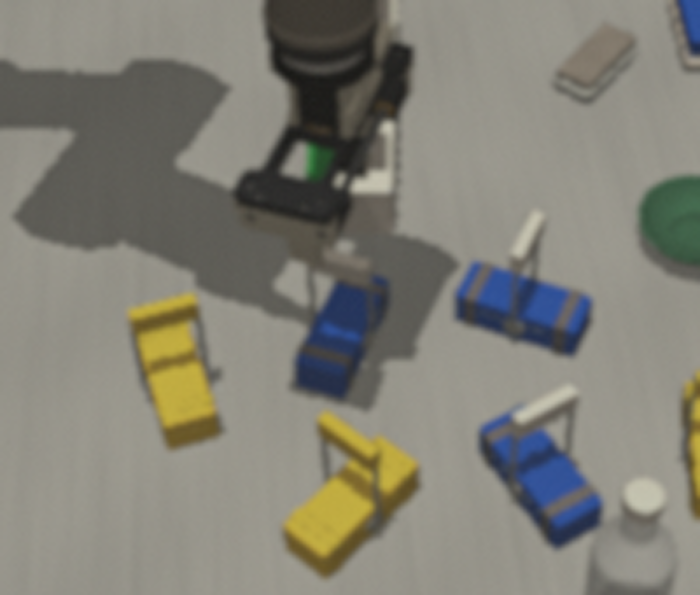

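The gripper sits above the near case's grip, around (345,265) in this crop, with jaws across the case's long axis. Next: descend and close.

Request:
{"api": "send_rows", "payload": {"series": "1 1.2 -0.02 0.1 0;1 2.43 -0.02 0.1 0;1 2.43 -0.02 0.1 0;-1 2.43 -0.02 0.1 0;-1 2.43 -0.02 0.1 0;-1 2.43 -0.02 0.1 0;-1 2.43 -0.02 0.1 0;-1 2.43 -0.02 0.1 0"}}

```text
time: 3.65
tool_pos: [463.8, -161.6, 87.4]
tcp_rot: [1.263, 1.57, -0.736]
contact_force: [-0.5, -0.6, -0.0]
grip_width: 46.4
```

Request:
{"api": "send_rows", "payload": {"series": "-1 -0.6 0 0 0;-1 -1.2 0 0 0;-1 -1.8 0 0 0;-1 -2.4 0 0 0;-1 -3 0 0 0;-1 -3.6 0 0 0;-1 -3.6 0 0 0;-1 -3.6 0 0 0"}}

```text
time: 4.65
tool_pos: [463.3, -161.4, 194.5]
tcp_rot: [-1.551, 1.57, 2.734]
contact_force: [0.2, 1.0, -0.3]
grip_width: 0.5
```

```bash
python3 - <<'E'
from h import *
go((465.5,-159,87),-114.5)
c=capture("top"); save(c,"t4.png",(200,150,400,300),4)
c=capture("side"); save(c,"s4.png",(150,150,350,320),3.5)
E
```

```text
tcp [ 463.3 -161.4  194.5] phi -114.5 F [ 0.2  1.  -0.3] w 0.5 t 4.65
shift [ 3.58  0.04 -0.1 ] dist 107 turn -0.0 M [[0.91, -0.41], [-0.41, -0.91]]
```

View pics/s4.png

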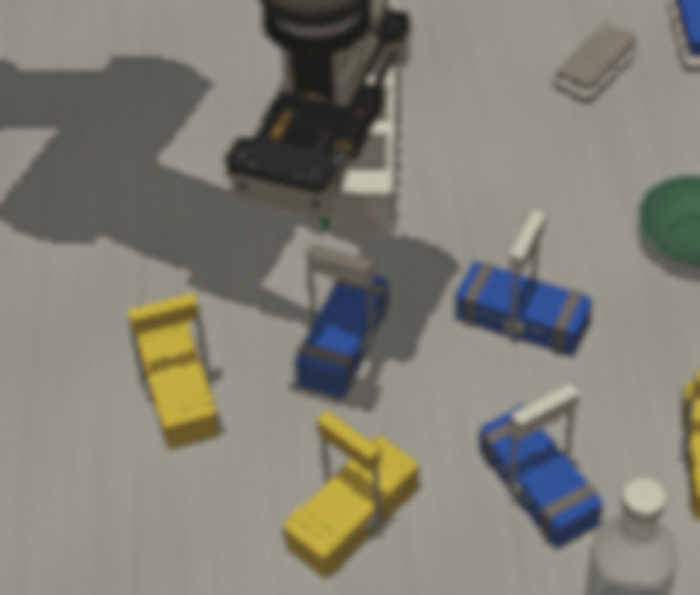

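View pics/t4.png

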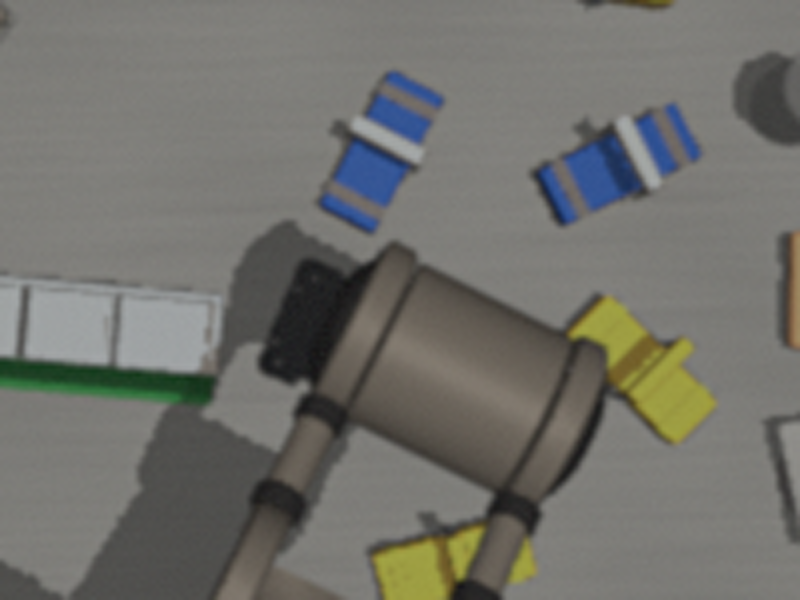

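The jaws were still closing when I lifted, so they shut on air. The case looks undisturbed. I'll reopen and retry with a longer close.

Request:
{"api": "send_rows", "payload": {"series": "0.3 0 0.04 -0.1 0;0.3 0 0.04 -0.1 0;0.3 0 0.04 -0.1 0;0.3 0 0.04 -0.1 0;0.3 0 0.04 -0.1 0;0.3 0 0.04 -0.1 0;0.3 0.5 0.04 -0.1 0;0.3 1 0.04 -0.1 0"}}

```text
time: 5.75
tool_pos: [466.1, -159.4, 165.0]
tcp_rot: [1.45, 1.57, -0.549]
contact_force: [0.1, 0.3, 0.2]
grip_width: 59.6
```

```bash
python3 - <<'E'
from h import *
c=capture("side"); save(c,"s5.png",(200,190,300,270),7)
go((465.5,-159,87),-114.5)
for th in ("case_a_grip","case_a"): print([([round(float(v)) for v in d["point"]],round(d["score"],2)) for d in place_of(c,th)])
print(px(c,[[465.5,-159,103],[465.5,-159,61]]))
E
```

```text
tcp [ 465.1 -158.9  163.1] phi -114.5 F [-1.4 -0.6 -1.1] w 59.7 t 5.8
shift [ 2.54  0.02 -0.  ] dist 76 turn -0.0 M [[0.91, -0.42], [-0.42, -0.91]]
[([466, -164, 15], 0.74), ([470, -159, 103], 0.62), ([467, -331, 102], 0.52), ([331, -193, 106], 0.5)]
[([611, -318, 18], 0.91), ([466, -327, 21], 0.86), ([469, -160, 15], 0.82), ([624, -148, 21], 0.76), ([331, -198, 18], 0.71), ([532, -579, 20], 0.69), ([753, -308, 16], 0.67), ([609, -322, 102], 0.5)]
[[246.44445257 225.48918183]
 [247.05315391 235.12161904]]
```

View pics/s5.png

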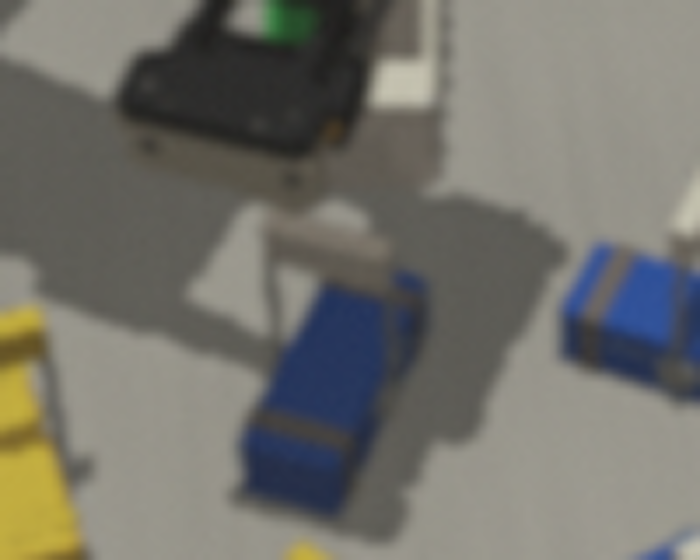

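Request:
{"api": "send_rows", "payload": {"series": "0.3 1.3 0.02 0 0;0.3 2.54 0.02 0 0;0.3 2.54 0.02 0 0;-1 2.54 0.02 0 0;-1 2.54 0.02 0 0;-1 2.54 0.02 0 0;-1 2.54 0.02 0 0;-1 2.54 0.02 0 0"}}

```text
time: 6.9
tool_pos: [466.6, -159.6, 89.2]
tcp_rot: [1.342, 1.57, -0.657]
contact_force: [-0.6, 0.2, -0.2]
grip_width: 14.4
```

Request:
{"api": "send_rows", "payload": {"series": "-1 0 0 0 0;-1 0 0 0 0;-1 0 0 0 0;-1 -0.5 0 0 0;-1 -1.2 0 0 0;-1 -2 0 0 0;-1 -2.8 0 0 0;-1 -3.6 0 0 0"}}

```text
time: 7.9
tool_pos: [465.6, -159.5, 196.8]
tcp_rot: [-1.325, 1.568, 2.96]
contact_force: [-0.7, -0.2, -3.9]
grip_width: 11.5
```

```bash
python3 - <<'E'
from h import *
go((465.5,-159,87),-114.5)
c=capture("side"); save(c,"s6.png",(150,130,350,300),3.5)
E
```

```text
tcp [ 465.6 -159.5  196.8] phi -114.5 F [-0.7 -0.2 -3.9] w 11.5 t 7.9
shift [ 3.66 -0.   -0.02] dist 110 turn -0.0 M [[0.91, -0.41], [-0.41, -0.91]]
```

View pics/s6.png

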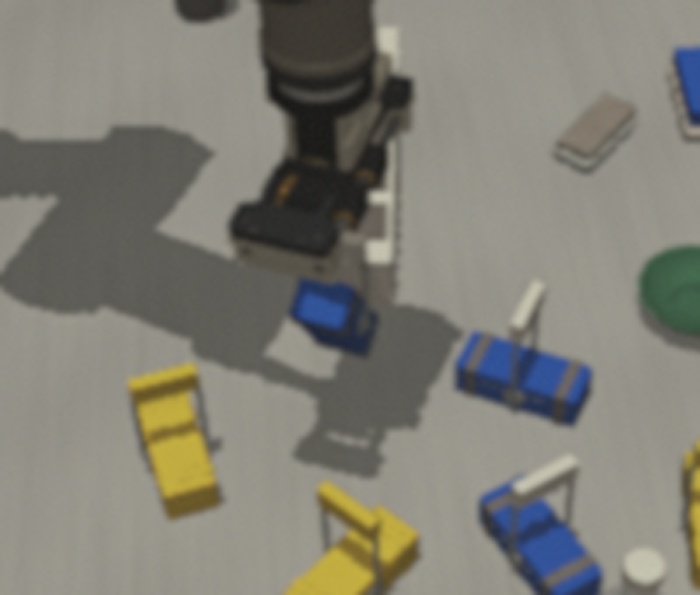

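```bash
python3 - <<'E'
from h import *
c=capture("side"); save(c,"s7.png",(210,180,290,240),9)
o,M=tool(); G=o["tool_pos"]+[0,0,16+0]
H=G-[0,0,85]
a=np.array([np.cos(np.radians(65.5)),np.sin(np.radians(65.5)),0]); z=np.array([0,0,1.])
for sgn in (1,-1):
    lo=H+55*(.5*sgn*a-.866*z); hi=H-55*(.5*sgn*a-.866*z); print(sgn,(px(c,[lo,hi,H,G])-[210,180])*9)
E
```

```text
1 [[366.39620796 394.01063793]
 [291.27953663 312.90290192]
 [330.38513341 355.12743562]
 [318.39847703 160.78308017]]
-1 [[305.98946688 519.83215125]
 [355.41496392 186.14123015]
 [330.38513341 355.12743562]
 [318.39847703 160.78308017]]
```

View pics/s7.png

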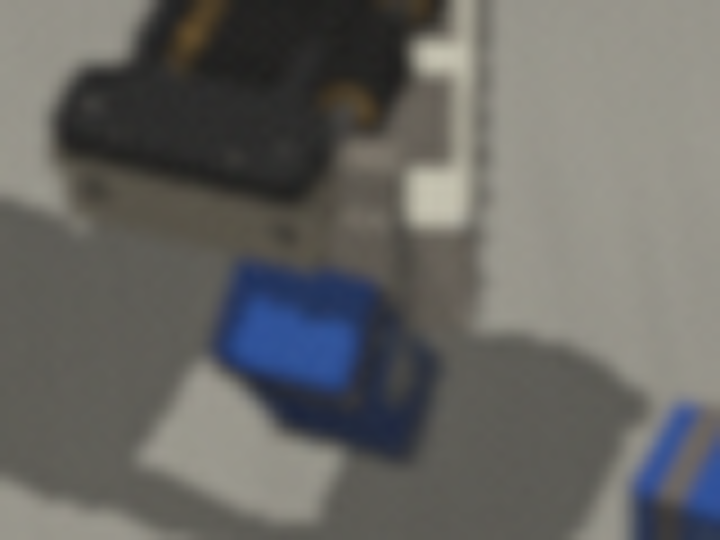

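The picture shows the raised end's bright face at (290,335) nearer the camera. That matches the prediction for the far end (+65° direction) hanging low. So the heavy end has to be swung round to point at the tray's back wall.

```bash
cat >> h.py <<'E'
TH=-0.1066; T=np.array([512.8,177.0])
def cad(x,y): 
    c,s=np.cos(TH),np.sin(TH); return np.array([[c,-s],[s,c]])@[x,y]+T
E
python3 - <<'E'
from h import *
p=cad(-24,33.5); print(p); go((*p,225),-114.5)
c=capture("top")
for uv in [(690,243),(692,215),(305,205),(222,205),(693,237)]:
    w=back(c,np.array(uv)/4+[80,190],49)[0,:2]-T
    cc,s=np.cos(TH),np.sin(TH); print(uv,np.round(np.array([[cc,s],[-s,cc]])@w,1))
E
```

```text
[492.50057408 212.86339788]
tcp [ 467.3 -160.2  198.5] phi -114.5 F [-0.5  0.2 -4.6] w 11.8 t 8.0
shift [ -0.91  -4.39 -11.66] dist 375 turn -0.0 M [[0.91, -0.41], [-0.41, -0.91]]
(690, 243) [ -46.3 -206. ]
(692, 215) [ -26.7 -205.8]
(305, 205) [-42.2  65.3]
(222, 205) [-47.  123.3]
(693, 237) [ -42.  -207.8]
```

Request:
{"api": "send_rows", "payload": {"series": "-1 -0.9 0 0 -1.8;-1 -0.9 0 0 -3.6;-1 -0.9 0 -1 -5.4;-1 -0.9 -0.5 -2.2 -7.2;-1 -0.9 -1.2 -3.5 -9;-1 -0.9 -1.8 -4.8 -10.8;-1 -0.9 -2.3 -6 -12.6;-1 -0.9 -2.5 -6.5 -14.4"}}

```text
time: 9.05
tool_pos: [478.1, 50.9, 222.0]
tcp_rot: [-2.482, 1.567, 3.066]
contact_force: [-0.2, -0.7, -3.8]
grip_width: 12.0
```

```bash
python3 - <<'E'
from h import *
p=cad(-24,33.5); print(p); go((*p,225),173.9)
E
```

```text
[492.50057408 212.86339788]
tcp [478.1  50.9 222. ] phi -42.1 F [-0.2 -0.7 -3.8] w 12.0 t 9.05
shift [-0.1   4.33 -3.26] dist 163 turn -43.2 M [[0.67, 0.74], [0.74, -0.67]]
```

Request:
{"api": "send_rows", "payload": {"series": "-1 -0.1 0.5 -0.4 -1.8;-1 -0.1 1 -0.8 -3.6;-1 -0.1 1.5 -1.2 -5.4;-1 -0.1 2 -1.6 -7.2;-1 -0.1 2.5 -2 -9;-1 -0.1 3.2 -2.4 -10.8;-1 -0.1 3.8 -2.9 -12.6;-1 -0.1 4.33 -3.26 -14.4"}}

```text
time: 10.05
tool_pos: [494.1, 211.3, 224.6]
tcp_rot: [2.954, 1.567, -2.809]
contact_force: [-0.1, 0.3, -4.0]
grip_width: 12.0
```

Request:
{"api": "send_rows", "payload": {"series": "-1 0 0 0 -1.8;-1 0 0 0 -3.6;-1 0 0 0 -5.4;-1 0 0 0 -7.2;-1 0 0 0 -9;-1 0 0 0 -10.8;-1 0 0 0 -12.6;-1 0 0 0 -14.4"}}

```text
time: 11.05
tool_pos: [494.1, 210.4, 224.6]
tcp_rot: [1.695, 1.567, -2.812]
contact_force: [-0.5, -0.6, -4.7]
grip_width: 11.7
```

Request:
{"api": "send_rows", "payload": {"series": "-1 0 0 0 -1.8;-1 0 0 0 -3.6;-1 0 0 0 -5.4;-1 0 0 0 -7.2;-1 0 0 0 -9;-1 0 0 0 -10.8;-1 0 0 0 -12.6;-1 0 0 0 -14.4"}}

```text
time: 12.05
tool_pos: [494.0, 210.4, 224.6]
tcp_rot: [0.45, 1.567, -2.8]
contact_force: [0.2, 0.3, -3.7]
grip_width: 11.9
```

```bash
python3 - <<'E'
from h import *
p=cad(-24,33.5); print(p); go((*p,160),173.9)
print(np.round(np.degrees(get_obs()["joint_positions"])))
c=capture("top"); save(c,"t8.png",(80,170,280,290),4)
c=capture("side"); save(c,"s8.png",(200,100,300,220),5)
E
```

```text
[492.50057408 212.86339788]
tcp [494.  210.4 224.6] phi 173.8 F [ 0.2  0.3 -3.7] w 11.9 t 12.05
shift [ 2.15 -0.08  0.05] dist 65 turn -0.02 M [[-0.11, -0.99], [-0.99, 0.11]]
[  15.   21.   85.   -0.   74. -159.]
```

View pics/s8.png

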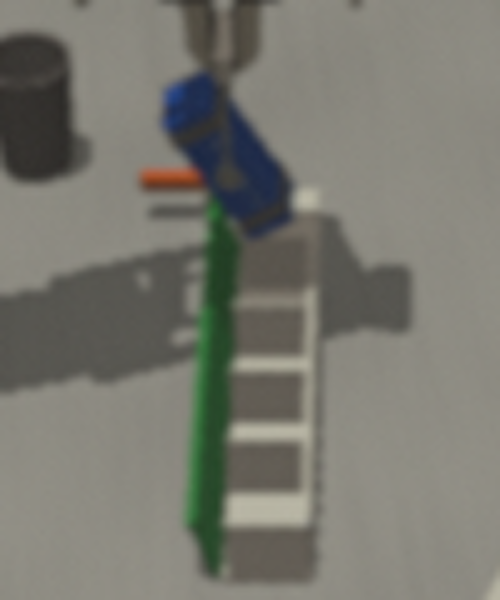

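View pics/t8.png

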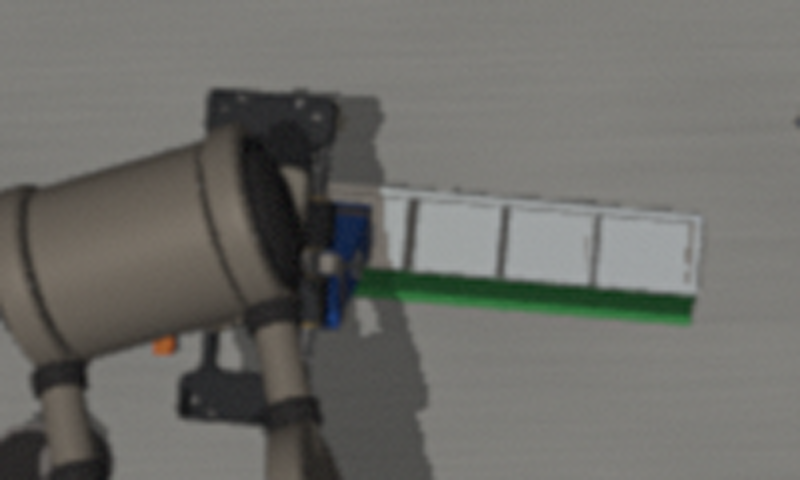

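The side view shows the case hanging over the first bay, heavy end toward the back wall, with the pivot at crop pixel (230,177). I'll check the tray model against both images before lowering.

```bash
python3 - <<'E'
from h import *
for n,cr,k in(("side",(200,100,300,220),5),("top",(80,170,280,290),4)):
    c=capture(n); im=cv2.resize(np.ascontiguousarray(c["pixels"][cr[1]:cr[3],cr[0]:cr[2],::-1]),None,fx=k,fy=k,interpolation=cv2.INTER_CUBIC)
    def dr(P,col):
        q=((px(c,P)-[cr[0],cr[1]]+.5)*k).astype(int)
        cv2.polylines(im,[q],True,col,1)
    for y0,y1 in((2.5,72),(-63.5,-1.5),(-129.5,-67.5),(-203,-133.5)):
        dr(np.array([[*cad(x,y),54] for x,y in((-25,y0),(25,y0),(25,y1),(-25,y1))]),(0,0,255))
    dr(np.array([[*cad(x,y),54] for x,y in((-25,-208),(30,-208),(30,77),(-25,77))]),(255,0,255))
    o,M=tool(); H=o["tool_pos"]+[0,0,16-85]
    hy=np.array([0.106,0.994,0]); print(((px(c,[H-26*hy,H+26*hy])-[cr[0],cr[1]]+.5)*k))
    cv2.imwrite(f"pics/ov_{n}.png",im)
E
```

```text
[[232.98890831 176.50389342]
 [235.69095127 128.26592156]]
[[365.61137324 263.54969503]
 [286.17165107 256.9607012 ]]
```

View pics/ov_side.png

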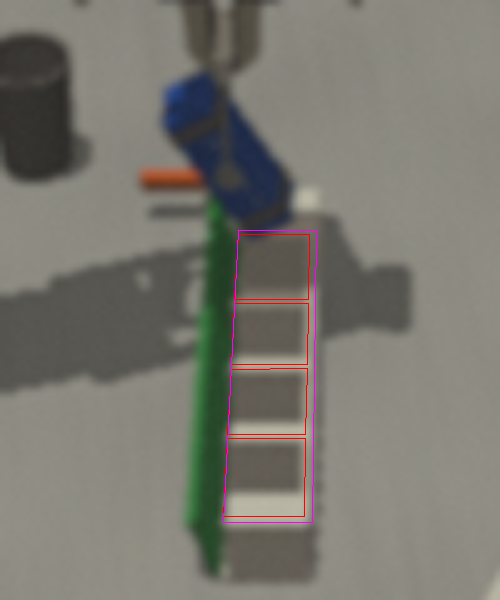

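View pics/ov_top.png

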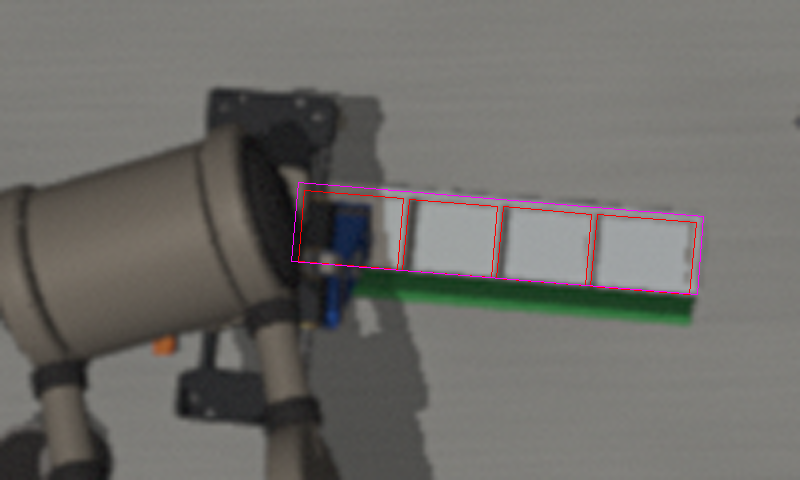

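Request:
{"api": "send_rows", "payload": {"series": "-1 0.5 -0.08 0.05 0;-1 1 -0.08 0.05 0;-1 1.5 -0.08 0.05 0;-1 2 -0.08 0.05 0;-1 2.4 -0.08 0.05 0;-1 2.7 -0.08 0.05 0;-1 2.7 -0.08 0.05 0;-1 2.7 -0.08 0.05 0"}}

```text
time: 13.25
tool_pos: [494.1, 213.4, 146.4]
tcp_rot: [-2.85, 1.57, 0.178]
contact_force: [0.3, -0.3, -3.2]
grip_width: 11.9
```

```bash
python3 - <<'E'
from h import *
p=cad(-24,33.5); print(p); go((*p,132),173.9)
c=capture("side"); save(c,"s9.png",(200,100,300,220),5)
E
```

```text
[492.50057408 212.86339788]
tcp [494.1 213.4 146.4] phi 173.5 F [ 0.3 -0.3 -3.2] w 11.9 t 13.25
shift [0.48 0.02 0.05] dist 14 turn -0.08 M [[-0.11, -0.99], [-0.99, 0.11]]
```

View pics/s9.png

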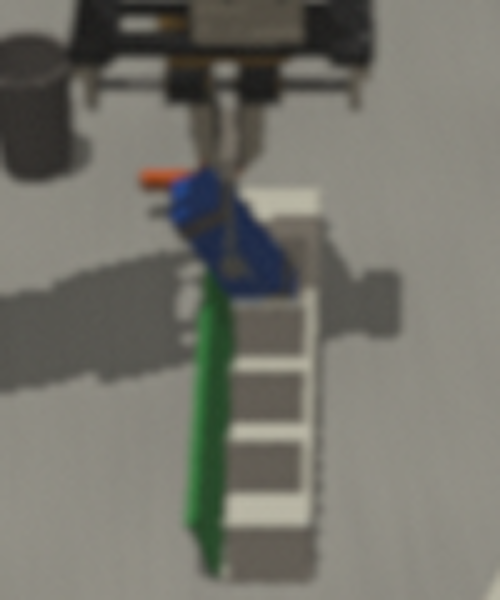

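Request:
{"api": "send_rows", "payload": {"series": "-1 0.15 0.02 0.05 0;-1 0.3 0.02 0.05 0;-1 0.42 0.02 0.05 0;-1 0.42 0.02 0.05 0"}}

```text
time: 13.8
tool_pos: [492.3, 212.9, 133.8]
tcp_rot: [-2.999, 1.57, 0.029]
contact_force: [-2.2, -0.3, 1.1]
grip_width: 11.9
```

```bash
python3 - <<'E'
from h import *
p=cad(-24,33.5); go((*p,132),173.9)
c=capture("side"); save(c,"s10.png",(220,120,280,180),9)
E
```

```text
tcp [492.3 212.9 133.8] phi 173.5 F [-2.2 -0.3  1.1] w 11.9 t 13.8
shift [ 0.06  0.   -0.01] dist 2 turn -0.08 M [[-0.11, -0.99], [-0.99, 0.11]]
```

View pics/s10.png

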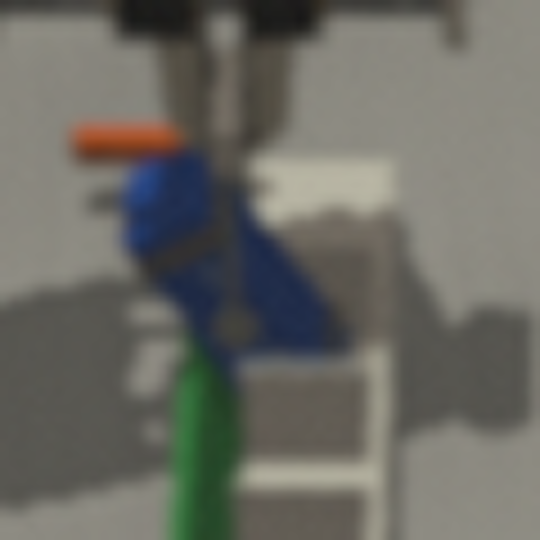

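Request:
{"api": "send_rows", "payload": {"series": "0.4 0 0 0 0;0.4 0 0 0 0;0.4 0 0 0 0;0.4 0 0 0 0;0.4 0 0 0 0;0.4 0 0 0 0;0.4 0 0 0 0"}}

```text
time: 14.72
tool_pos: [492.2, 212.9, 133.4]
tcp_rot: [2.52, 1.571, -0.735]
contact_force: [1.0, -0.9, -0.0]
grip_width: 64.1
```

```bash
python3 - <<'E'
from h import *
p=cad(-24,33.5); go((*p,132),173.9)
c=capture("side"); save(c,"s11.png",(200,100,300,200),6)
E
```

```text
tcp [492.2 212.9 133.4] phi 173.5 F [ 1.  -0.9 -0. ] w 64.1 t 14.72
shift [ 0.05  0.   -0.01] dist 2 turn -0.08 M [[-0.11, -0.99], [-0.99, 0.11]]
```

View pics/s11.png

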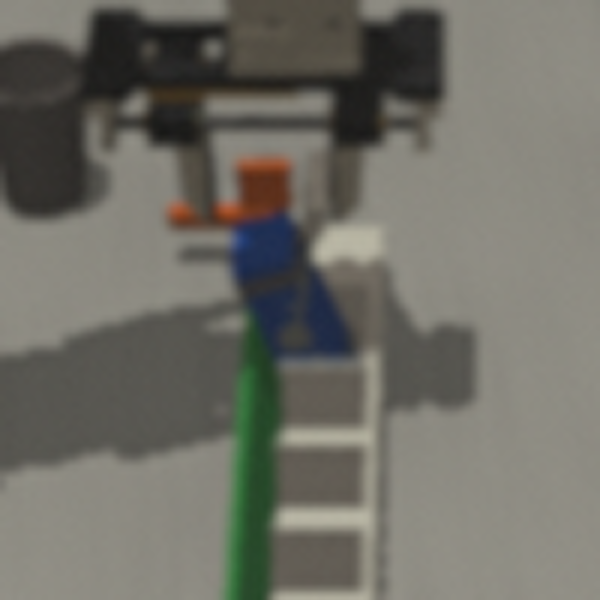

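The case is righting itself (lean much reduced), and its bail rests against the right finger. I'll open wide and raise.

Request:
{"api": "send_rows", "payload": {"series": "1 0 0 0 0;1 0 0 0 0;1 0 0 0 0;1 0 0 0 0;1 -0.3 0 0 0;1 -0.8 0 0 0;1 -1.5 0 0 0;1 -2.5 0 0 0"}}

```text
time: 15.78
tool_pos: [491.9, 212.9, 209.8]
tcp_rot: [0.582, 1.57, -2.674]
contact_force: [1.3, 0.3, 0.0]
grip_width: 91.9
```

Request:
{"api": "send_rows", "payload": {"series": "1 -2 0 0 0;1 -2 0 0 0"}}

```text
time: 16.02
tool_pos: [494.3, 213.6, 274.5]
tcp_rot: [-2.771, 1.559, 0.257]
contact_force: [0.6, -0.1, -1.0]
grip_width: 92.1
```

```bash
python3 - <<'E'
from h import *
p=cad(-24,33.5); go((*p,132),173.9)
c=capture("side"); save(c,"s12.png",(200,100,300,200),6)
E
```

```text
tcp [494.3 213.6 274.5] phi 173.5 F [ 0.6 -0.1 -1. ] w 92.1 t 16.02
shift [4.75 0.05 0.11] dist 143 turn -0.08 M [[-0.11, -0.99], [-0.99, 0.11]]
```

View pics/s12.png

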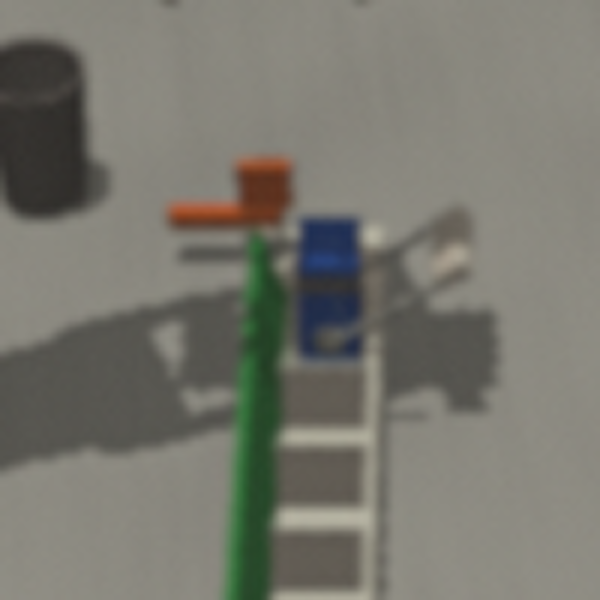

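Case 1 now stands upright in bay 1 (crop (330,290)), its bail lying out over the back. Re-measuring the remaining cases.

```bash
cat >> h.py <<'E'
def cases():
    c=capture("top"); hsv=cv2.cvtColor(c["pixels"],cv2.COLOR_RGB2HSV)
    m=cv2.inRange(hsv,(100,120,40),(130,255,255)); m=cv2.morphologyEx(m,cv2.MORPH_CLOSE,np.ones((9,9)))
    n,l,st,ce=cv2.connectedComponentsWithStats(m)
    for i in range(1,n):
        if 250<st[i,4]<1500:
            r=cv2.minAreaRect(np.argwhere(l==i)[:,::-1].astype(np.float32)); bx=back(c,cv2.boxPoints(r),36)[:,:2]; e=[bx[1]-bx[0],bx[2]-bx[1]]; k=np.argmax([np.linalg.norm(v) for v in e])
            print(np.round(bx.mean(0)),[round(np.linalg.norm(v)) for v in e],"axis deg",round(np.degrees(np.arctan2(e[k][1],e[k][0])),1))
    s=capture("side")
    for th in ("case_a_grip","case_a"):
      for v in (c,s): print(th,[([round(float(v)) for v in d["point"]],round(d["score"],2)) for d in place_of(v,th)])
    return c,s
E
python3 - <<'E'
from h import *
c,s=cases(); save(c,"t13.png",(230,130,430,280),4)
go((622,-149,190),153)
E
```

```text
[861. 202.] [50, 98] axis deg -93.3
[ 621. -147.] [108, 42] axis deg -29.4
[ 608. -315.] [108, 42] axis deg -64.8
case_a_grip [([456, -331, 105], 0.6), ([588, 200, 111], 0.46), ([331, -196, 107], 0.4)]
case_a_grip [([464, -330, 106], 0.75), ([331, -192, 106], 0.73), ([593, 203, 110], 0.65)]
case_a [([524, 208, 66], 0.98), ([330, -196, 20], 0.81), ([463, -330, 19], 0.78), ([531, -579, 18], 0.76), ([622, -151, 20], 0.75), ([754, -315, 15], 0.63), ([609, -319, 19], 0.55), ([516, -458, 1], 0.42)]
case_a [([624, -151, 21], 0.92), ([520, 205, 58], 0.85), ([466, -329, 25], 0.81), ([607, -322, 14], 0.8), ([754, -311, 16], 0.8), ([529, -578, 14], 0.67), ([329, -197, 19], 0.59)]
tcp [491.7 212.8 267.4] phi 173.5 F [ 0.2  0.2 -0.5] w 91.5 t 16.38
shift [ 2.58 11.49 -5.69] dist 392 turn 4.1 M [[-0.11, -0.99], [-0.99, 0.11]]
```

View pics/t13.png

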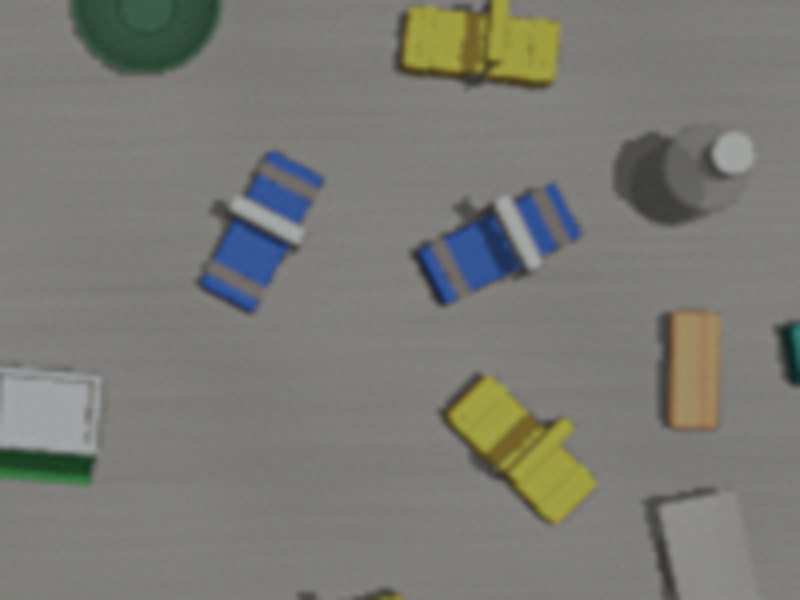

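Request:
{"api": "send_rows", "payload": {"series": "0.3 0 1.6 -0.8 0.6;0.3 0 3.2 -1.6 1.2;0.3 0 4.8 -2.4 1.8;0.3 0 6.5 -3.2 2.4;0.3 0.6 8.2 -4.1 3;0.3 1.2 9.9 -4.9 3.7;0.3 1.9 11.49 -5.69 4.5;0.3 2.58 11.49 -5.69 4.5"}}

```text
time: 17.38
tool_pos: [622.7, -153.0, 188.5]
tcp_rot: [0.643, 1.569, -3.01]
contact_force: [-0.7, 0.1, 0.2]
grip_width: 60.0
```

```bash
python3 - <<'E'
from h import *
go((622,-149.5,87),151)
c=capture("side"); save(c,"s14.png",(240,180,340,260),7)
print((px(c,[[622,-149.5,103]])-[240,180])*7)
E
```

```text
tcp [ 622.7 -153.   188.5] phi 150.7 F [-0.7  0.1  0.2] w 60.0 t 17.38
shift [ 3.38 -0.09  0.07] dist 101 turn -0.06 M [[-0.49, -0.87], [-0.87, 0.49]]
[[426.65316535 268.63428231]]
```

View pics/s14.png

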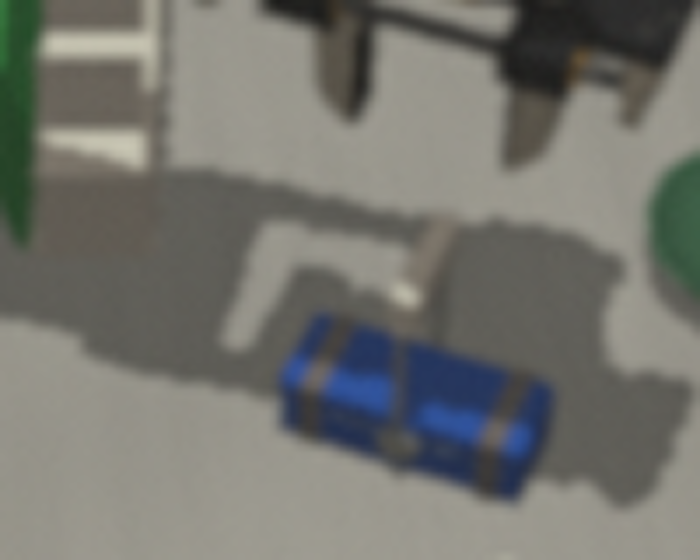

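Request:
{"api": "send_rows", "payload": {"series": "0.3 1.6 -0.09 0.07 0;0.3 3.2 -0.09 0.07 0;0.3 3.38 -0.09 0.07 0;-1 3.38 -0.09 0.07 0;-1 3.38 -0.09 0.07 0;-1 3.38 -0.09 0.07 0;-1 3.38 -0.09 0.07 0;-1 3.38 -0.09 0.07 0"}}

```text
time: 18.42
tool_pos: [622.2, -145.7, 90.0]
tcp_rot: [-3.13, 1.57, -0.495]
contact_force: [-0.3, -0.5, 0.2]
grip_width: 14.3
```

Request:
{"api": "send_rows", "payload": {"series": "-1 0 0 0 0;-1 0 0 0 0;-1 0 0 0 0;-1 -0.5 0 0 0;-1 -1.2 0 0 0;-1 -2.2 0 0 0;-1 -3.4 0 0 0;-1 -4.6 0 0 0"}}

```text
time: 19.42
tool_pos: [621.3, -145.2, 228.5]
tcp_rot: [0.168, 1.568, 2.803]
contact_force: [1.0, -0.3, -4.1]
grip_width: 12.0
```

```bash
python3 - <<'E'
from h import *
go((622,-149.5,230),151)
c=capture("side"); save(c,"s15.png",(240,140,340,240),6)
E
```

```text
tcp [ 621.3 -145.2  228.5] phi 151.0 F [ 1.  -0.3 -4.1] w 12.0 t 19.43
shift [-0.05  0.11 -0.09] dist 5 turn -0.0 M [[-0.49, -0.87], [-0.87, 0.49]]
```

View pics/s15.png

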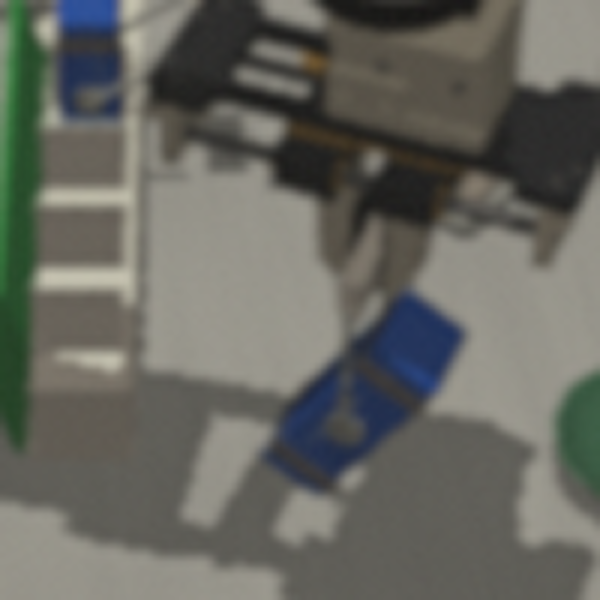

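The low end is on the left (crop (300,455)), i.e. along +151°. So the tool needs a clockwise turn of about 157° for the heavy end to face the back wall, bound for bay 3.

```bash
python3 - <<'E'
from h import *
p=cad(-24,-98.5); print(p); go((*p,230),-6.1)
E
```

```text
[478.45600876  81.61268289]
tcp [ 623.2 -145.9  234.4] phi 151.0 F [0.5 0.4 1.2] w 11.8 t 19.48
shift [ 0.1  -4.29  7.9 ] dist 270 turn 31.42 M [[-0.48, -0.87], [-0.87, 0.48]]
```

Request:
{"api": "send_rows", "payload": {"series": "-1 0 -0.3 0.5 1.9;-1 0 -0.8 1.4 3.8;-1 0 -1.3 2.4 5.8;-1 0 -1.8 3.4 7.8;-1 0 -2.4 4.4 9.8;-1 0 -3 5.5 11.7;-1 0 -3.6 6.6 13.7;-1 0 -4.29 7.9 15.7"}}

```text
time: 20.48
tool_pos: [475.8, 82.7, 226.8]
tcp_rot: [1.95, 1.569, -3.075]
contact_force: [0.4, 1.5, -3.3]
grip_width: 11.8
```

Request:
{"api": "send_rows", "payload": {"series": "-1 0 0 0 1.9;-1 0 0 0 3.8;-1 0 0 0 5.8;-1 0 0 0 7.8;-1 0 0 0 9.8;-1 0 0 0 11.7;-1 0 0 0 13.7;-1 0 0 0 15.7"}}

```text
time: 21.48
tool_pos: [476.3, 81.9, 226.8]
tcp_rot: [-2.972, 1.568, -3.083]
contact_force: [-0.1, 0.1, -4.1]
grip_width: 11.8
```

```bash
python3 - <<'E'
from h import *
p=cad(-24,-98.5); print(p); go((*p,146),-6.1)
c=capture("top"); save(c,"t16.png",(80,170,280,290),4)
c=capture("side"); save(c,"s16.png",(190,100,290,220),5)
o,M=tool(); H=o["tool_pos"]+[0,0,16-85]; hy=np.array([0.106,0.994,0]); print((px(c,[H-26*hy,H+26*hy])-[190,100]+.5)*5)
E
```

```text
[478.45600876  81.61268289]
tcp [476.3  81.9 226.8] phi -6.3 F [-0.1  0.1 -4.1] w 11.8 t 21.48
shift [ 2.69 -0.    0.08] dist 81 turn -0.05 M [[0.11, 0.99], [0.99, -0.11]]
[[268.89182128 305.46836728]
 [272.11536634 250.97689896]]
```

View pics/s16.png

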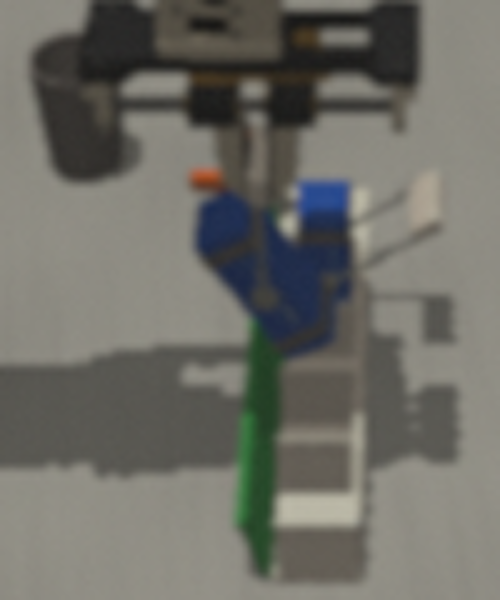

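View pics/t16.png

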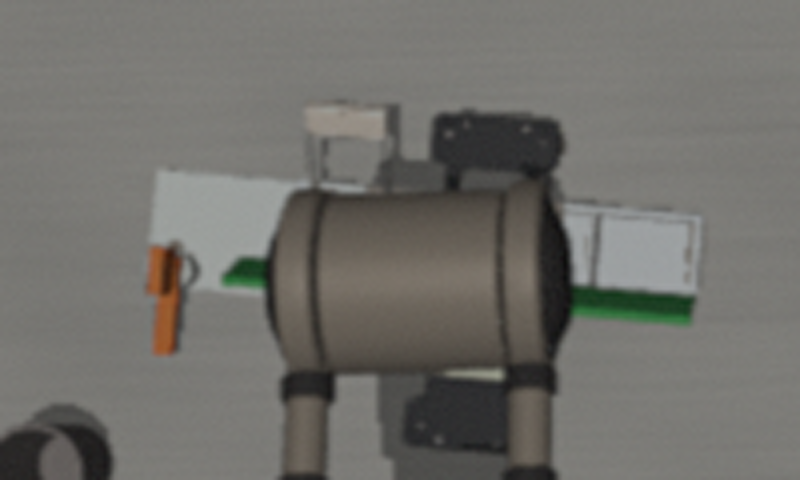

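Pivot seen at (263,297) versus (269,305) predicted: the case sits about 3–4 mm toward +y in the jaws. I'll correct for that while lowering.

Request:
{"api": "send_rows", "payload": {"series": "-1 0.6 -0.09 0.1 0;-1 1.2 -0.09 0.1 0;-1 1.8 -0.09 0.1 0;-1 2.3 -0.09 0.1 0;-1 2.69 -0.09 0.1 0;-1 2.69 -0.09 0.1 0;-1 2.69 -0.09 0.1 0"}}

```text
time: 22.45
tool_pos: [480.3, 79.0, 147.3]
tcp_rot: [0.011, 1.57, -0.094]
contact_force: [0.2, 0.6, -3.8]
grip_width: 11.7
```

```bash
python3 - <<'E'
from h import *
go((479,79,133.5),-6.1)
c=capture("side"); save(c,"s17.png",(210,130,270,200),8)
o,M=tool(); H=o["tool_pos"]+[0,0,16-85]; hy=np.array([0.106,0.994,0]); print((px(c,[H-26*hy,H+26*hy])-[210,130]+.5)*8)
E
```

```text
tcp [480.3  79.  147.3] phi -6.0 F [ 0.2  0.6 -3.8] w 11.7 t 22.45
shift [ 0.46 -0.   -0.04] dist 14 turn 0.03 M [[0.1, 0.99], [0.99, -0.1]]
[[290.09097927 405.72032243]
 [294.58005786 318.0186668 ]]
```

View pics/s17.png

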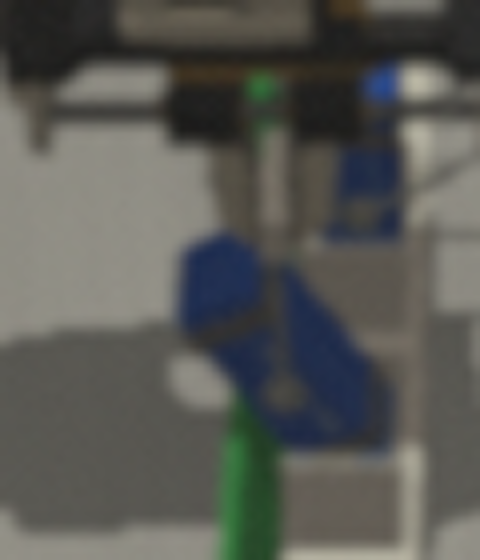

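Request:
{"api": "send_rows", "payload": {"series": "-1 0.15 0 -0.04 0;-1 0.3 0 -0.04 0;-1 0.42 0 -0.04 0;-1 0.42 0 -0.04 0;-1 0.42 0 -0.04 0"}}

```text
time: 23.12
tool_pos: [479.0, 79.1, 134.7]
tcp_rot: [0.074, 1.57, -0.032]
contact_force: [-1.4, 0.3, 3.1]
grip_width: 11.8
```

```bash
python3 - <<'E'
from h import *
go((479,79,132),-6.1)
E
```

```text
tcp [479.   79.1 134.7] phi -6.0 F [-1.4  0.3  3.1] w 11.8 t 23.12
shift [ 0.09 -0.    0.  ] dist 3 turn 0.02 M [[0.1, 0.99], [0.99, -0.1]]
```

Request:
{"api": "send_rows", "payload": {"series": "-1 -0.06 0 0 0;1 -0.06 0 0 0;1 -0.06 0 0 0;1 -0.06 0 0 0;1 -0.06 0 0 0;1 -0.06 0 0 0;1 -0.06 0 0 0;1 -0.06 0 0 0"}}

```text
time: 24.12
tool_pos: [478.8, 79.1, 136.1]
tcp_rot: [-1.308, 1.571, -1.414]
contact_force: [0.2, -0.3, 0.0]
grip_width: 77.0
```

Request:
{"api": "send_rows", "payload": {"series": "1 0 0 0 0;1 0 0 0 0;1 0 0 0 0;1 -0.2 0 0 0;1 -0.6 0 0 0;1 -1.2 0 0 0;1 -2 0 0 0;1 -3 0 0 0"}}

```text
time: 25.12
tool_pos: [478.5, 79.1, 227.5]
tcp_rot: [-2.573, 1.571, -2.678]
contact_force: [0.2, 0.2, -0.9]
grip_width: 91.7
```

```bash
python3 - <<'E'
from h import *
go((479,79,132),-6.1)
c=capture("side"); save(c,"s18.png",(190,100,290,220),5)
E
```

```text
tcp [478.5  79.1 227.5] phi -6.0 F [ 0.2  0.2 -0.9] w 91.7 t 25.12
shift [ 3.18 -0.    0.02] dist 95 turn 0.02 M [[0.1, 0.99], [0.99, -0.1]]
```

View pics/s18.png

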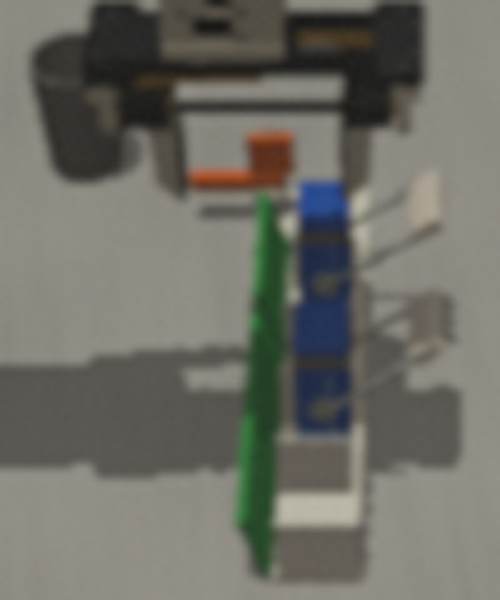

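Both cases stand upright, at (323,230) and (322,365). Now measuring the third.

```bash
python3 - <<'E'
from h import *
c,s=cases(); save(c,"t19.png",(290,130,430,240),5)
go((608,-318,230),-64.7)
E
```

```text
[860. 202.] [51, 98] axis deg -93.4
[ 608. -315.] [108, 42] axis deg -64.8
case_a_grip [([588, 201, 112], 0.69), ([328, -196, 102], 0.56), ([456, -331, 102], 0.41)]
case_a_grip [([464, -329, 106], 0.74), ([510, 84, 62], 0.58), ([331, -196, 104], 0.57), ([594, 199, 107], 0.48)]
case_a [([532, -581, 19], 0.96), ([464, -331, 19], 0.91), ([755, -314, 12], 0.88), ([329, -194, 16], 0.85), ([610, -318, 18], 0.56), ([512, 81, 62], 0.5)]
case_a [([512, 83, 64], 0.92), ([530, -580, 20], 0.85), ([467, -328, 24], 0.77), ([327, -195, 21], 0.73), ([520, 204, 60], 0.63), ([608, -322, 16], 0.62)]
tcp [478.2  79.1 225.3] phi -6.0 F [0.5 0.4 0.2] w 92.0 t 25.48
shift [ -0.16 -12.71   5.69] dist 418 turn 11.74 M [[0.1, 0.99], [0.99, -0.1]]
```

View pics/t19.png

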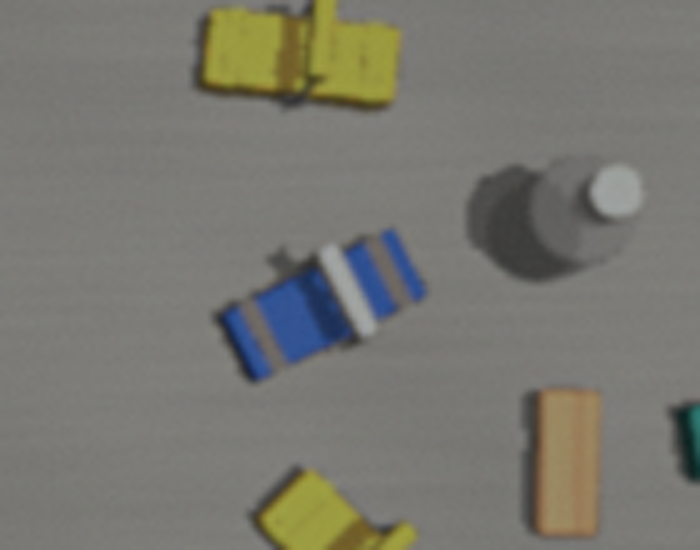

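Request:
{"api": "send_rows", "payload": {"series": "0.3 -0.16 -1.6 0.7 1.4;0.3 -0.16 -3.2 1.4 2.9;0.3 -0.16 -4.8 2.1 4.4;0.3 -0.16 -6.4 2.8 5.9;0.3 -0.16 -8 3.6 7.4;0.3 -0.16 -9.6 4.3 8.9;0.3 -0.16 -11.2 5 10.3;0.3 -0.16 -12.71 5.69 11.74"}}

```text
time: 26.48
tool_pos: [608.6, -319.6, 229.5]
tcp_rot: [-2.614, 1.569, 2.535]
contact_force: [0.2, -0.8, 0.5]
grip_width: 59.8
```

```bash
python3 - <<'E'
from h import *
go((608,-318.5,140),-64.7)
c=capture("side"); save(c,"s20.png",(250,200,350,320),5)
print((px(c,[[608,-318.5,103],[608,-318.5,18]])-[250,200]+.5)*5)
E
```

```text
tcp [ 608.6 -319.6  229.5] phi -65.0 F [ 0.2 -0.8  0.5] w 59.8 t 26.48
shift [ 2.98  0.   -0.04] dist 89 turn -0.06 M [[0.91, 0.42], [0.42, -0.91]]
[[280.45331408 336.08958478]
 [272.49918565 428.62154898]]
```

View pics/s20.png

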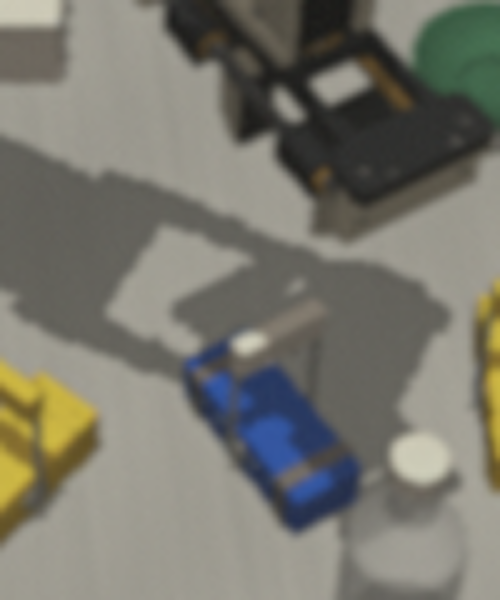

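Request:
{"api": "send_rows", "payload": {"series": "0.3 1 0.03 -0.12 0;0.3 2 0.03 -0.12 0;0.3 3 0.03 -0.12 0;0.3 4 0.03 -0.12 0;0.3 4.75 0.03 -0.12 0;0.3 4.75 0.03 -0.12 0;-1 4.75 0.03 -0.12 0;-1 4.75 0.03 -0.12 0"}}

```text
time: 27.52
tool_pos: [608.4, -314.7, 89.8]
tcp_rot: [0.521, 1.569, -0.609]
contact_force: [0.4, -0.7, -1.3]
grip_width: 44.3
```

Request:
{"api": "send_rows", "payload": {"series": "-1 0 0 0 0;-1 0 0 0 0;-1 0 0 0 0;-1 0 0 0 0;-1 0 0 0 0;-1 0 0 0 0"}}

```text
time: 28.28
tool_pos: [608.2, -314.9, 88.8]
tcp_rot: [0.339, 1.569, -0.79]
contact_force: [0.3, -2.5, 2.0]
grip_width: 12.0
```

Request:
{"api": "send_rows", "payload": {"series": "-1 -0.5 0 0 0;-1 -1.2 0 0 0;-1 -2.2 0 0 0;-1 -3.4 0 0 0;-1 -4.7 0 0 0;-1 -5.2 0 0 0;-1 -5.2 0 0 0"}}

```text
time: 29.15
tool_pos: [607.8, -314.1, 244.6]
tcp_rot: [0.923, 1.571, -0.206]
contact_force: [0.0, -1.7, -5.0]
grip_width: 11.4
```

```bash
python3 - <<'E'
from h import *
go((608,-316,230),-64.7)
c=capture("side"); save(c,"s21.png",(250,180,350,300),5)
E
```

```text
tcp [ 607.8 -314.1  244.6] phi -64.7 F [ 0.  -1.7 -5. ] w 11.4 t 29.15
shift [ 0.49 -0.02  0.06] dist 15 turn -0.0 M [[0.9, 0.43], [0.43, -0.9]]
```

View pics/s21.png

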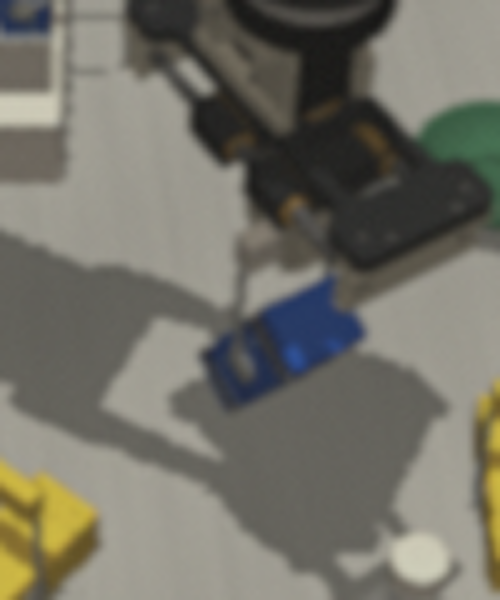

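```bash
python3 - <<'E'
from h import *
c=capture("side"); save(c,"s22.png",(280,220,340,270),11)
o,M=tool(); H=o["tool_pos"]+[0,0,16-85]
z=np.array([0,0,1.])
for f in (-64.7,115.3):
    a=np.array([np.cos(np.radians(f)),np.sin(np.radians(f)),0]); L=.5*a-.866*z; N=.866*a+.5*z; yy=np.cross(z,a)
    for e in (1,-1):
        print(f,"low" if e>0 else "high",np.round((px(c,[H+55*e*L+18*s*N+22*t*yy for s,t in((1,1),(1,-1),(-1,-1),(-1,1))])-[280,220]+.5)*11).tolist())
cases()
E
```

```text
-64.7 low [[473.0, 510.0], [315.0, 593.0], [234.0, 545.0], [389.0, 464.0]]
-64.7 high [[360.0, 83.0], [196.0, 162.0], [115.0, 124.0], [277.0, 47.0]]
115.3 low [[107.0, 337.0], [261.0, 261.0], [331.0, 395.0], [177.0, 474.0]]
115.3 high [[257.0, 234.0], [423.0, 152.0], [500.0, 299.0], [335.0, 383.0]]
[860. 202.] [51, 98] axis deg -93.3
case_a_grip [([587, 202, 109], 0.79), ([790, -69, 0], 0.35)]
case_a_grip [([332, -190, 104], 0.64), ([491, 343, 65], 0.64), ([465, -330, 103], 0.58), ([591, 202, 109], 0.5)]
case_a [([533, -580, 17], 0.94), ([510, 84, 60], 0.88), ([755, -315, 14], 0.8), ([517, 208, 60], 0.7)]
case_a [([520, 204, 58], 0.86), ([511, 84, 63], 0.78), ([605, -316, 169], 0.75), ([329, -196, 19], 0.74), ([465, -327, 24], 0.72), ([528, -579, 19], 0.64), ([753, -308, 20], 0.63)]
```

View pics/s22.png

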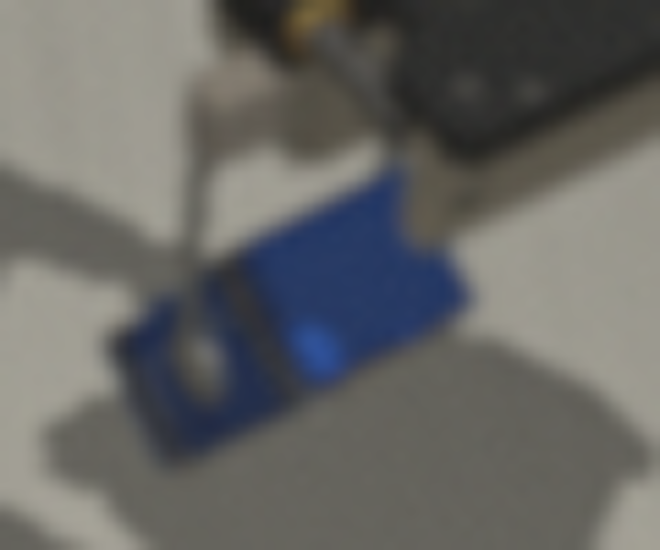

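The outline matches the prediction for the +115° end hanging low (corners near (107,337), (177,474), (423,152), (500,299)). So a counter-clockwise turn of about 239°, to bay 4.

```bash
python3 - <<'E'
from h import *
p=cad(-24,-164.5); print(p); go((*p,235),-64.7)
E
```

```text
[471.4337261   15.98732539]
tcp [ 607.7 -314.3  243.5] phi -64.7 F [ 0.1  0.2 -4. ] w 12.0 t 29.55
shift [  0.3    0.59 -11.89] dist 357 turn -0.0 M [[0.9, 0.43], [0.43, -0.9]]
```

Request:
{"api": "send_rows", "payload": {"series": "-1 0 0 -0.8 -1.9;-1 0 0 -2 -3.9;-1 0 0 -3.5 -5.9;-1 0 0 -5 -7.9;-1 0 0.2 -6.6 -9.9;-1 0.1 0.3 -8.4 -11.9;-1 0.2 0.45 -10.2 -13.9;-1 0.3 0.59 -11.89 -15.9"}}

```text
time: 30.55
tool_pos: [470.7, 17.3, 235.6]
tcp_rot: [-0.077, 1.57, 0.187]
contact_force: [0.8, 0.7, -3.8]
grip_width: 11.5
```

Request:
{"api": "send_rows", "payload": {"series": "-1 0 0 0 -1.9;-1 0 0 0 -3.9;-1 0 0 0 -5.9;-1 0 0 0 -7.9;-1 0 0 0 -9.9;-1 0 0 0 -11.9;-1 0 0 0 -13.9;-1 0 0 0 -15.9"}}

```text
time: 31.55
tool_pos: [471.5, 15.8, 235.5]
tcp_rot: [-1.555, 1.571, 0.096]
contact_force: [-0.9, -0.4, -3.9]
grip_width: 11.8
```

Request:
{"api": "send_rows", "payload": {"series": "-1 0 0 0 -1.9;-1 0 0 0 -3.9;-1 0 0 0 -5.9;-1 0 0 0 -7.9;-1 0 0 0 -9.9;-1 0 0 0 -11.9;-1 0 0 0 -13.9;-1 0 0 0 -15.9"}}

```text
time: 32.55
tool_pos: [472.5, 27.3, 235.3]
tcp_rot: [1.627, 1.555, -1.639]
contact_force: [2.2, 1.0, -4.8]
grip_width: 11.7
```

```bash
python3 - <<'E'
from h import *
p=cad(-24,-164.5); print(p); go((*p,150),173.9)
print(np.round(np.degrees(get_obs()["joint_positions"])))
c=capture("side"); save(c,"s23.png",(190,100,290,220),5)
o,M=tool(); H=o["tool_pos"]+[0,0,16-85]; hy=np.array([0.106,0.994,0]); print((px(c,[H-26*hy,H+26*hy])-[190,100]+.5)*5)
E
```

```text
[471.4337261   15.98732539]
tcp [472.5  27.3 235.3] phi 172.9 F [ 2.2  1.  -4.8] w 11.7 t 32.55
shift [ 2.85  0.33 -0.01] dist 86 turn -0.2 M [[-0.12, -0.99], [-0.99, 0.12]]
[  -5.   14.   94.   -1.   72. -178.]
[[267.67534176 353.31261073]
 [271.02818634 295.93518907]]
```

View pics/s23.png

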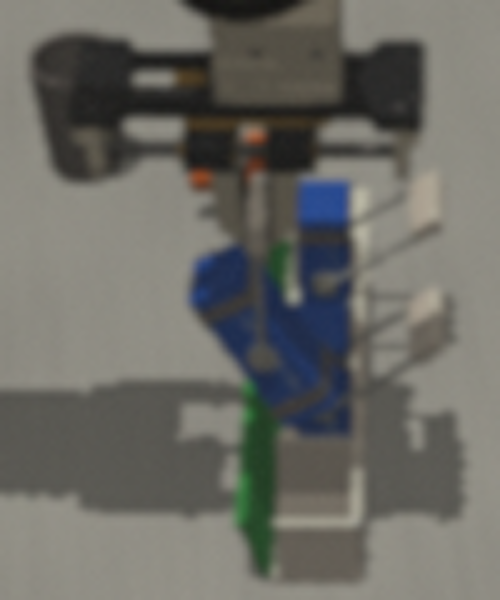

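Joint 6 is at its range limit here, because the shoulder is offset. Bay 4 won't do at this angle, so I'll raise and use bay 2.

Request:
{"api": "send_rows", "payload": {"series": "-1 -0.5 -0.3 0 0;-1 -1.2 -0.6 0 0;-1 -1.4 -1 0 0;-1 -1.4 -1.4 0 0"}}

```text
time: 33.1
tool_pos: [477.9, 70.8, 276.4]
tcp_rot: [1.641, 1.555, -1.625]
contact_force: [-0.2, 0.0, -4.3]
grip_width: 11.7
```

```bash
python3 - <<'E'
from h import *
p=cad(-24,-32.5); print(p); go((*p,275),173.9)
print(np.round(np.degrees(get_obs()["joint_positions"])))
E
```

```text
[485.47829142 147.23804038]
tcp [477.9  70.8 276.4] phi 172.8 F [-0.2  0.  -4.3] w 11.7 t 33.1
shift [ 0.01 -2.56  0.07] dist 77 turn -0.21 M [[-0.12, -0.99], [-0.99, 0.12]]
[  -0.   13.   88.   -1.   79. -173.]
```

Request:
{"api": "send_rows", "payload": {"series": "-1 0 -0.8 0 0;-1 0 -1.7 0 -0.1;-1 0 -2.56 0.07 -0.2;-1 0 -2.56 0.07 -0.2;-1 0 -2.56 0.07 -0.2"}}

```text
time: 33.72
tool_pos: [485.0, 146.5, 274.5]
tcp_rot: [1.513, 1.554, -1.736]
contact_force: [0.6, 0.2, -3.9]
grip_width: 11.9
```

```bash
python3 - <<'E'
from h import *
p=cad(-24,-32.5); print(p); go((*p,150),173.9)
print(np.round(np.degrees(get_obs()["joint_positions"])))
c=capture("side"); save(c,"s24.png",(190,80,290,200),5)
o,M=tool(); H=o["tool_pos"]+[0,0,16-85]; hy=np.array([0.106,0.994,0]); print((px(c,[H-26*hy,H+26*hy])-[190,80]+.5)*5)
c=capture("top"); save(c,"t24.png",(80,150,280,290),4)
E
```

```text
[485.47829142 147.23804038]
tcp [485.  146.5 274.5] phi 173.9 F [ 0.6  0.2 -3.9] w 11.9 t 33.73
shift [ 4.15 -0.1  -0.02] dist 125 turn -0.0 M [[-0.11, -0.99], [-0.99, 0.11]]
[   9.   16.   85.   -1.   79. -165.]
[[272.23781274 276.95248101]
 [275.35605    226.02104317]]
```

View pics/s24.png

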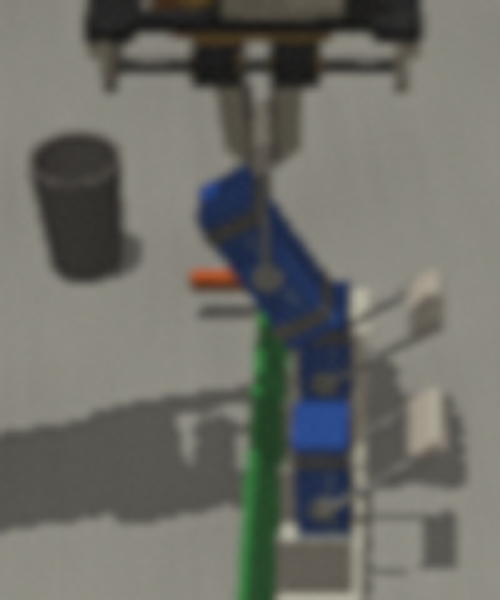

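View pics/t24.png

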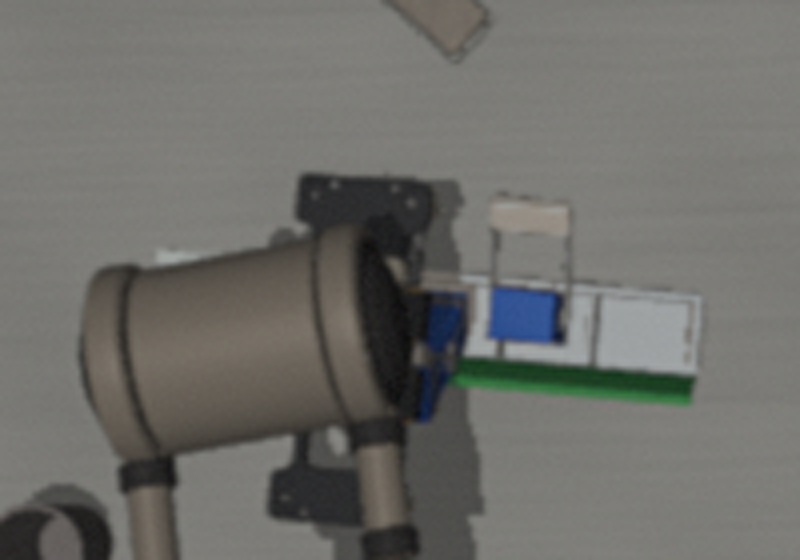

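Request:
{"api": "send_rows", "payload": {"series": "-1 0.8 -0.1 -0.06 0;-1 1.6 -0.1 -0.06 0;-1 2.4 -0.1 -0.06 0;-1 3.1 -0.1 -0.06 0;-1 3.7 -0.1 -0.06 0;-1 4.15 -0.1 -0.06 0;-1 4.25 -0.1 -0.06 0;-1 4.25 -0.1 -0.06 0"}}

```text
time: 34.83
tool_pos: [487.6, 147.3, 148.1]
tcp_rot: [1.634, 1.555, -1.615]
contact_force: [-0.3, -0.1, -4.2]
grip_width: 11.9
```

```bash
python3 - <<'E'
from h import *
p=cad(-23,-32.5); print(p); go((*p,135),173.9)
c=capture("side"); save(c,"s25.png",(200,120,280,200),7)
E
```

```text
[486.47261502 147.13164216]
tcp [487.6 147.3 148.1] phi 173.8 F [-0.3 -0.1 -4.2] w 11.9 t 34.83
shift [0.44 0.   0.04] dist 13 turn -0.01 M [[-0.11, -0.99], [-0.99, 0.11]]
```

View pics/s25.png

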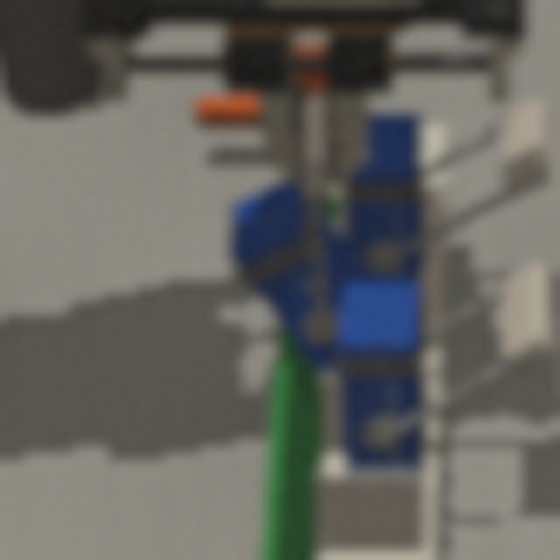

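Request:
{"api": "send_rows", "payload": {"series": "-1 0.15 0 0.04 0;-1 0.3 0 0.04 0;-1 0.38 0 0.04 0;-1 0.38 0 0.04 0;-1 0.38 0 0.04 0"}}

```text
time: 35.5
tool_pos: [486.2, 147.4, 136.4]
tcp_rot: [1.61, 1.555, -1.638]
contact_force: [-0.2, -0.4, -5.2]
grip_width: 11.7
```

```bash
python3 - <<'E'
from h import *
p=cad(-23,-32.5); go((*p,133),173.9)
E
```

```text
tcp [486.2 147.4 136.4] phi 173.9 F [-0.2 -0.4 -5.2] w 11.7 t 35.5
shift [ 0.11  0.   -0.01] dist 3 turn -0.01 M [[-0.11, -0.99], [-0.99, 0.11]]
```

Not touching yet, so down about 2 mm more and release.

Request:
{"api": "send_rows", "payload": {"series": "-1 0.07 0 0 0;-1 0.07 0 0 0;1 0.07 0 0 0;1 0.07 0 0 0;1 0.07 0 0 0;1 0.07 0 0 0;1 0.07 0 0 0;1 0.07 0 0 0"}}

```text
time: 36.5
tool_pos: [486.1, 147.3, 134.2]
tcp_rot: [1.6, 1.555, -1.649]
contact_force: [0.1, 0.7, -0.1]
grip_width: 67.6
```

Request:
{"api": "send_rows", "payload": {"series": "1 0 0 0 0;1 0 0 0 0;1 0 0 0 0;1 0 0 0 0;1 -0.3 0 0 0;1 -0.8 0 0 0;1 -1.6 0 0 0;1 -2.6 0 0 0"}}

```text
time: 37.5
tool_pos: [486.0, 148.5, 213.8]
tcp_rot: [1.6, 1.555, -1.649]
contact_force: [0.1, 0.1, -0.1]
grip_width: 91.8
```

```bash
python3 - <<'E'
from h import *
p=cad(-23,-32.5); go((*p,133),173.9)
c=capture("side"); save(c,"s26.png",(200,110,280,210),6)
E
```

```text
tcp [486.  148.5 213.8] phi 173.9 F [ 0.1  0.1 -0.1] w 91.8 t 37.5
shift [ 2.69  0.   -0.02] dist 81 turn -0.01 M [[-0.11, -0.99], [-0.99, 0.11]]
```

View pics/s26.png

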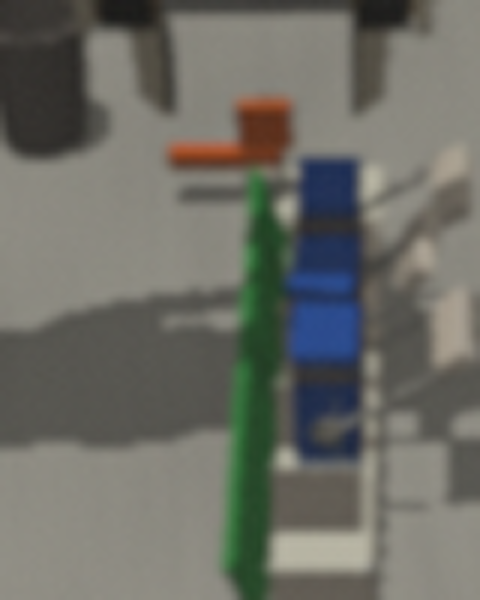

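All three cases stand at around x≈325 in this crop. I'll verify again from the top on the way to the gate.

```bash
python3 - <<'E'
from h import *
p=cad(-90,112); print(p); go((*p,213),173.9)
E
```

```text
[435.22747702 297.94008301]
tcp [488.  148.9 218.2] phi 173.9 F [ 1.6 -0.3  3.2] w 91.6 t 37.55
shift [ 0.09 -4.75  2.28] dist 158 turn -0.01 M [[-0.11, -0.99], [-0.99, 0.11]]
```

Request:
{"api": "send_rows", "payload": {"series": "-1 0 -0.8 0.8 0;-1 0 -1.6 1.5 0;-1 0 -2.4 2.28 0;-1 0 -3.2 2.28 0;-1 0 -4 2.28 0;-1 0 -4.75 2.28 0;-1 0 -4.75 2.28 0;-1 0 -4.75 2.28 0"}}

```text
time: 38.55
tool_pos: [433.3, 297.1, 210.4]
tcp_rot: [1.62, 1.555, -1.629]
contact_force: [0.2, 0.4, -0.1]
grip_width: 16.4
```

```bash
python3 - <<'E'
from h import *
p=cad(-90,112); print(p); go((*p,30),173.9)
c=capture("top"); save(c,"t27.png",(80,130,280,290),4)
for th in ("case_a",): print(th,[([round(float(v)) for v in d["point"]],round(d["score"],2)) for d in place_of(c,th)])
c=capture("side"); save(c,"s27.png",(180,90,300,210),5)
for th in ("case_a","gate_push","button_grip"): print(th,[([round(float(v)) for v in d["point"]],round(d["score"],2)) for d in place_of(c,th)])
E
```

```text
[435.22747702 297.94008301]
tcp [433.3 297.1 210.4] phi 173.9 F [ 0.2  0.4 -0.1] w 16.4 t 38.55
shift [ 6.01 -0.13 -0.05] dist 180 turn -0.01 M [[-0.11, -0.99], [-0.99, 0.11]]
case_a [([331, -195, 18], 0.89), ([533, -578, 16], 0.87), ([755, -315, 14], 0.79), ([514, 140, 60], 0.65), ([522, 207, 65], 0.63), ([510, 85, 63], 0.62), ([465, -331, 19], 0.56), ([558, 126, 126], 0.5)]
case_a [([514, 85, 62], 0.78), ([530, -582, 18], 0.78), ([328, -194, 17], 0.72), ([466, -331, 24], 0.68), ([753, -311, 17], 0.64), ([522, 204, 59], 0.6), ([514, 136, 57], 0.55)]
gate_push [([483, 280, 38], 0.89)]
button_grip [([494, 342, 64], 0.48)]
```

View pics/t27.png

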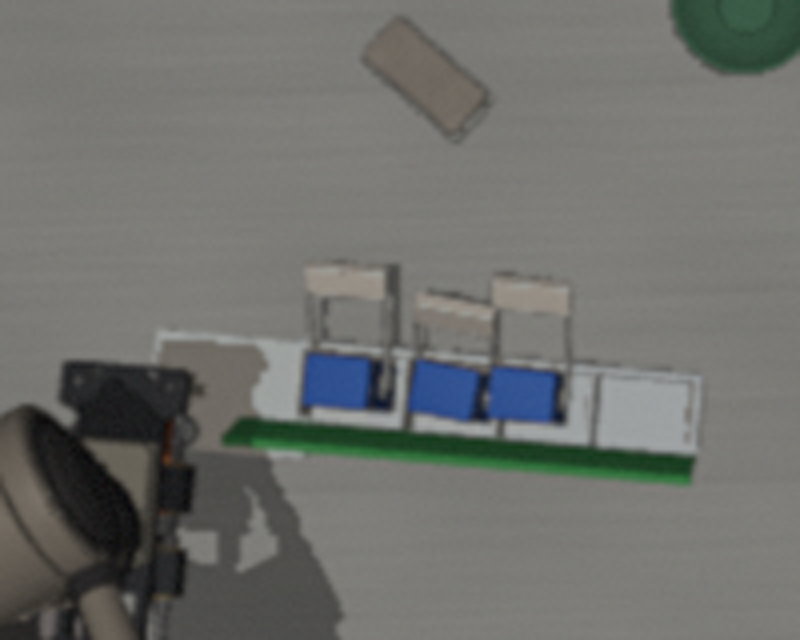

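View pics/s27.png

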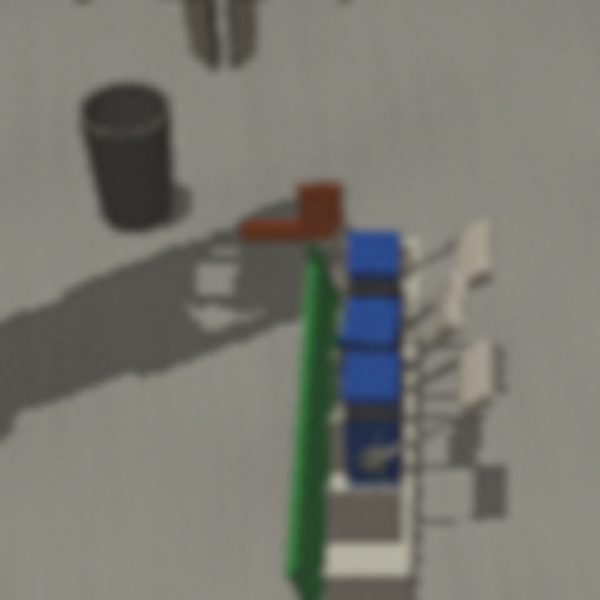

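From the top the three blue tops sit at (340,380), (447,390) and (524,394). The middle one is turned a few degrees in yaw. Before shutting the gate I'll check its tilt with an overlay of an upright model.

```bash
python3 - <<'E'
from h import *
from scipy.optimize import least_squares
def boxp(x,y,yaw,rx,ry):
    # upright case: dims 36 (along dir yaw),44,110 about base centre
    R=Ro.from_euler("xyz",[rx,ry,yaw]).as_matrix(); P=np.array([[sx*18,sy*22,h] for h in(0,110) for sx,sy in((-1,-1),(1,-1),(1,1),(-1,1))],float)
    P[:,2]-=0; return P@R.T+[x,y,6]
S=capture("side");T_=capture("top")
def blue(c):
    hsv=cv2.cvtColor(c["pixels"],cv2.COLOR_RGB2HSV); return cv2.inRange(hsv,(100,120,100),(130,255,255))
K=6
for n,c,cr in(("top",T_,(140,205,240,250)),("side",S,(230,125,280,195))):
    im=cv2.resize(np.ascontiguousarray(c["pixels"][cr[1]:cr[3],cr[0]:cr[2],::-1]),None,fx=8,fy=8,interpolation=cv2.INTER_CUBIC)
    for cx,cy,yaw,col in((5,33.5,0,(0,0,255)),(5,-32.5,-0.08,(0,255,255)),(5,-97,0,(0,0,255))):
        w=cad(cx,cy); P=boxp(*w,TH+yaw,0,0); q=((px(c,P)-[cr[0],cr[1]]+.5)*8).astype(int)
        cv2.polylines(im,[q[4:]],True,col,1); 
        for i in range(4): cv2.line(im,tuple(map(int,q[i])),tuple(map(int,q[i+4])),col,1)
    cv2.imwrite(f"pics/fit_{n}.png",im)
E
```

```text
(no output)
```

View pics/fit_top.png

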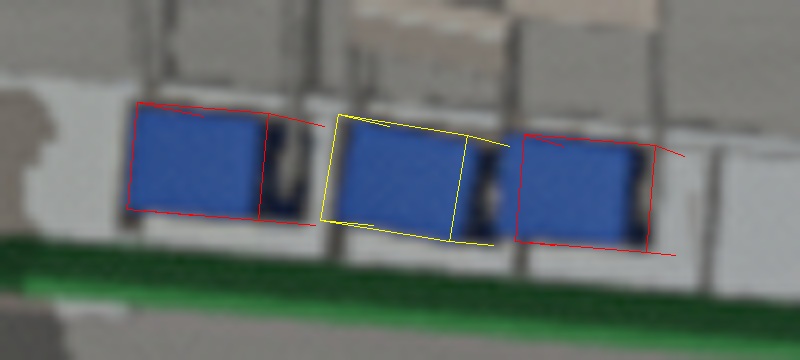

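View pics/fit_side.png

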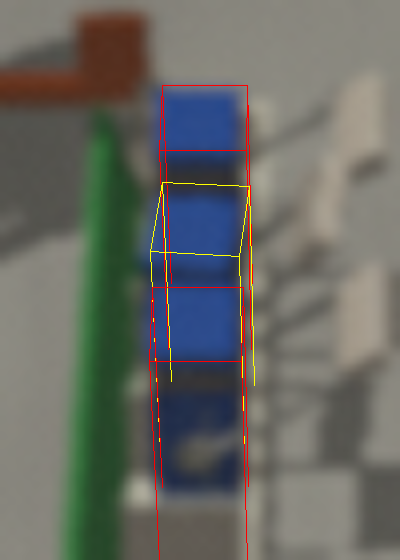

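The overlays differ only by a small shift (about 6 mm in −y), with tops and vertical edges parallel. So the middle case is flat on the floor. On to the gate.

Request:
{"api": "send_rows", "payload": {"series": "-1 1 -0.1 -0.05 0;-1 2 -0.13 -0.05 0;-1 3 -0.13 -0.05 0;-1 4 -0.13 -0.05 0;-1 5 -0.13 -0.05 0;-1 6 -0.13 -0.05 0;-1 6 -0.13 -0.05 0"}}

```text
time: 39.83
tool_pos: [433.7, 297.6, 28.2]
tcp_rot: [1.377, 1.552, -1.872]
contact_force: [0.4, -1.1, 1.1]
grip_width: 0.5
```

```bash
python3 - <<'E'
from h import *
p=cad(-60,112); print(p); go((*p,30),173.9)
c=capture("side"); save(c,"s28.png",(180,80,300,180),5)
E
```

```text
[465.05718497 294.74813635]
tcp [433.7 297.6  28.2] phi 173.8 F [ 0.4 -1.1  1.1] w 0.5 t 39.83
shift [-0.06 -0.02 -1.05] dist 32 turn -0.01 M [[-0.11, -0.99], [-0.99, 0.11]]
```

View pics/s28.png

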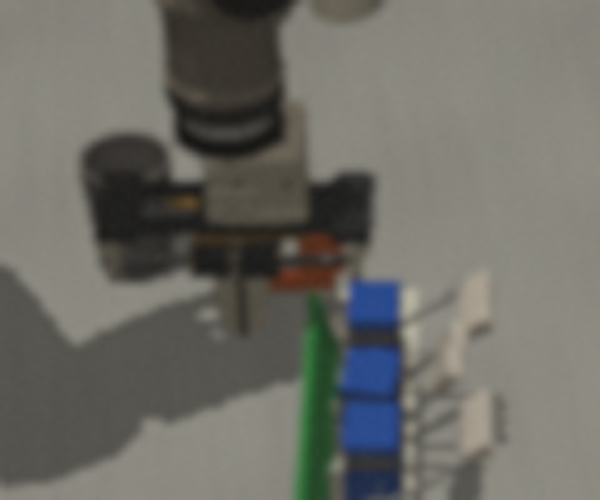

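Request:
{"api": "send_rows", "payload": {"series": "-1 0 0 -0.3 0;-1 0 0 -0.6 0;-1 0 0 -0.8 0;-1 0 0 -0.95 0;-1 0 0 -1.1 0;-1 0 0 -1.2 0;-1 0 0 -1.25 0;-1 0 0 -1.25 0"}}

```text
time: 40.88
tool_pos: [472.4, 294.4, 29.9]
tcp_rot: [1.602, 1.555, -1.646]
contact_force: [-2.7, -0.8, 1.7]
grip_width: 0.3
```

```bash
python3 - <<'E'
from h import *
p=cad(-50,112); print(p); go((*p,30),173.9)
c=capture("side"); save(c,"s29.png",(180,80,300,200),5)
c=capture("top"); save(c,"t29.png",(80,190,280,290),4)
E
```

```text
[475.00042095 293.68415413]
tcp [472.4 294.4  29.9] phi 173.9 F [-2.7 -0.8  1.7] w 0.3 t 40.88
shift [-0.    0.01 -0.09] dist 3 turn -0.01 M [[-0.11, -0.99], [-0.99, 0.11]]
```

View pics/s29.png

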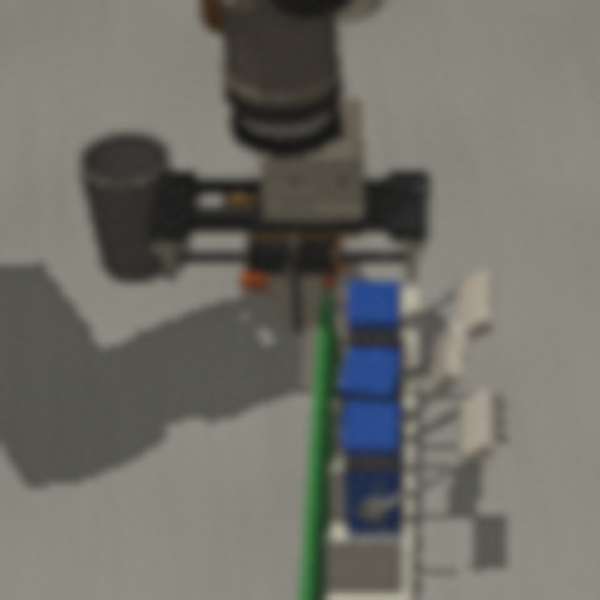

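View pics/t29.png

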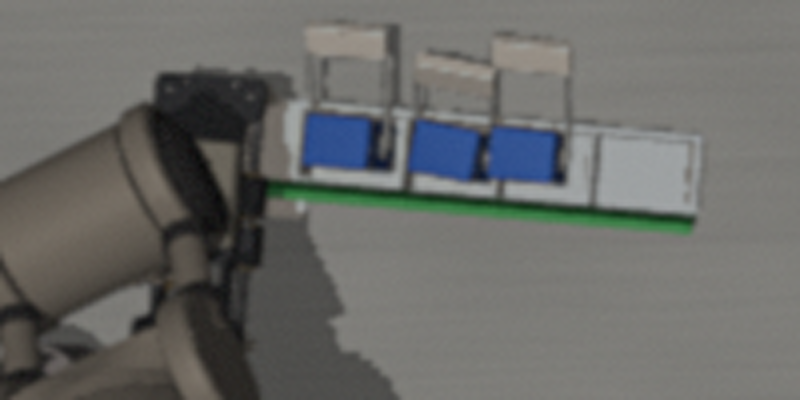

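Request:
{"api": "send_rows", "payload": {"series": "-1 0 0 -0.05 0;-1 0 0 -0.1 0;-1 0 0 -0.15 0;-1 0 0 -0.15 0"}}

```text
time: 41.48
tool_pos: [477.2, 293.9, 30.0]
tcp_rot: [1.629, 1.555, -1.62]
contact_force: [-0.7, -0.1, 1.5]
grip_width: 0.6
```

Request:
{"api": "send_rows", "payload": {"series": "-1 0 0 -0.04 0;-1 0 0 -0.08 0;-1 0 0 -0.08 0"}}

```text
time: 41.85
tool_pos: [479.5, 293.7, 30.0]
tcp_rot: [1.619, 1.555, -1.63]
contact_force: [-1.2, 0.0, 0.3]
grip_width: 0.4
```

```bash
cat > gate.py <<'E'
from h import *
import sys
c=capture("top"); save(c,"g%s.png"%sys.argv[1],(140,220,260,260),6)
hsv=cv2.cvtColor(c["pixels"],cv2.COLOR_RGB2HSV); m=cv2.inRange(hsv,(45,120,40),(80,255,255))
cc,s=np.cos(TH),np.sin(TH)
for col in (170,200,240,252):
    r=np.where(m[200:270,col])[0]+200
    if len(r): 
        w=back(c,[[col,r.min()-.5],[col,r.max()+.5]],52)[:,:2]-T; print(col,r.min(),r.max(),np.round(w@np.array([[cc,-s],[s,cc]]),1).tolist())
E
python3 gate.py 1; python3 -c "
from h import *
go((*cad(-45,112),30),173.9)"
```

```text
170 237 237 [[-25.7, 27.5], [-28.5, 27.2]]
240 243 243 [[-26.2, -169.3], [-29.0, -169.6]]
252 244 244 [[-26.2, -203.0], [-29.0, -203.3]]
tcp [479.4 293.6  29.9] phi 173.9 F [-1.7  1.   0.9] w -0.1 t 41.9
shift [-0.    0.01 -0.02] dist 1 turn -0.01 M [[-0.11, -0.99], [-0.99, 0.11]]
```

View pics/g1.png

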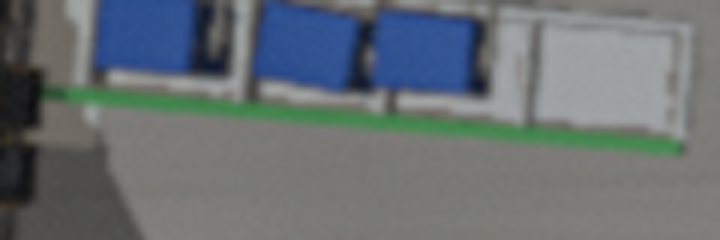

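Request:
{"api": "send_rows", "payload": {"series": "-1 0 0 -0.06 0;-1 0 0 -0.12 0;-1 0 0 -0.12 0;-1 0 0 -0.12 0"}}

```text
time: 42.4
tool_pos: [479.7, 293.6, 29.9]
tcp_rot: [1.265, 1.553, -1.984]
contact_force: [-11.9, 2.2, 7.7]
grip_width: 0.1
```

The gate is hard against its stop (12 N). Backing off, then on to the turnbutton.

Request:
{"api": "send_rows", "payload": {"series": "-1 0 0 0.3 0;-1 0 0 0.8 0;-1 0 0 1.3 0;-1 -1 0 1.3 0;-1 -2.2 0 1.3 0;-1 -3.5 0 1.3 0;-1 -4.2 0 1.3 0;0 -4.2 0 1.3 0"}}

```text
time: 43.4
tool_pos: [444.5, 299.9, 157.3]
tcp_rot: [1.829, 1.557, -1.42]
contact_force: [0.2, 0.5, -1.4]
grip_width: 6.6
```

```bash
python3 gate.py 2; python3 - <<'E'
from h import *
p=cad(-41,165); print(p); go((*p,155),84)
c=capture("side"); save(c,"s30.png",(180,80,300,200),5)
print([([round(float(v)) for v in d["point"]],round(d["score"],2)) for d in place_of(c,"button_grip")])
print((px(c,[[*p,61],[*p,72]])-[180,80]+.5)*5)
c=capture("top"); save(c,"t30.png",(80,190,280,290),4)
print([([round(float(v)) for v in d["point"]],round(d["score"],2)) for d in place_of(c,"button_grip")])
print((px(c,[[*p,72]])-[80,190]+.5)*4)
E
```

```text
170 237 237 [[-25.7, 27.5], [-28.5, 27.2]]
240 243 243 [[-26.2, -169.3], [-29.0, -169.6]]
[489.58843911 345.42572084]
tcp [443.8 299.5 155.9] phi 173.9 F [-0.3  0.3 -0.8] w 9.8 t 43.45
shift [ 0.01 -1.69 -1.35] dist 65 turn 17.97 M [[-0.11, -0.99], [-0.99, 0.11]]
[([493, 343, 63], 0.71), ([650, -445, 0], 0.57)]
[[320.05792454 246.18536789]
 [319.35325413 233.83148948]]
[([519, 208, 60], 0.71), ([518, 138, 58], 0.34)]
[[156.2671261  193.27187103]]
```

View pics/s30.png

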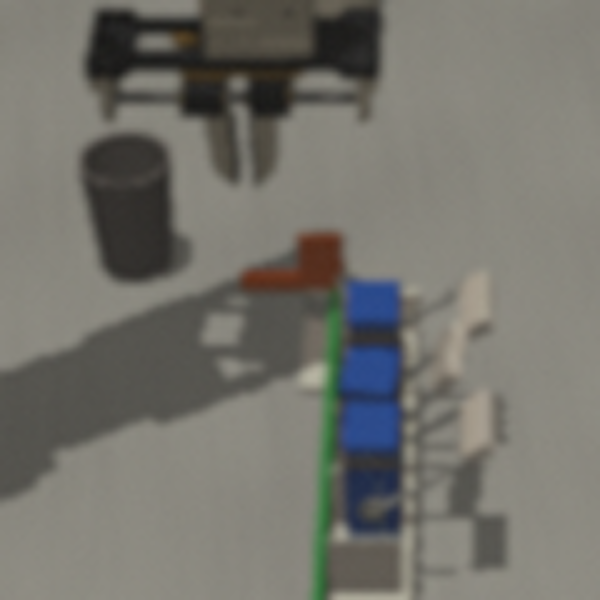

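View pics/t30.png

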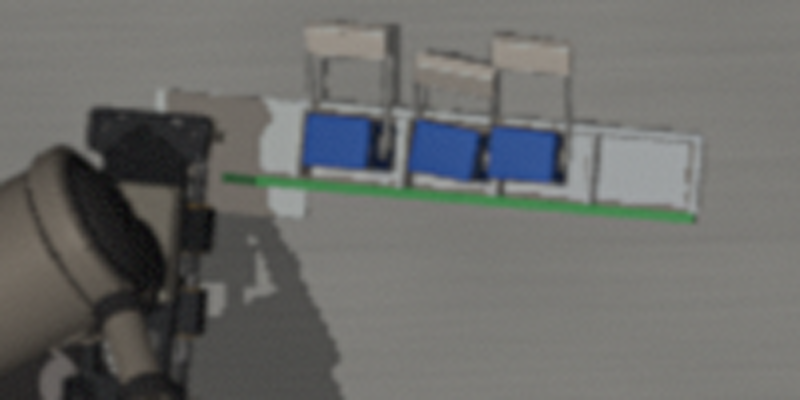

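Request:
{"api": "send_rows", "payload": {"series": "0 0 -0.3 -0.2 2;0 0 -0.6 -0.4 4;0 0 -0.9 -0.7 6;0 0 -1.2 -1 8;0 0 -1.5 -1.2 10;0 0 -1.69 -1.35 12;0 0 -1.69 -1.35 14;0 0 -1.69 -1.35 15.9"}}

```text
time: 44.65
tool_pos: [489.5, 345.3, 153.8]
tcp_rot: [2.886, 1.554, -1.756]
contact_force: [0.8, 0.7, -0.5]
grip_width: 45.8
```

```bash
python3 - <<'E'
from h import *
p=cad(-41,165); print(p); go((*p,90),84)
print(np.round(np.degrees(get_obs()["joint_positions"])))
E
```

```text
[489.58843911 345.42572084]
tcp [489.5 345.3 153.8] phi 94.0 F [ 0.8  0.7 -0.5] w 45.8 t 44.65
shift [ 2.13 -0.01  0.04] dist 64 turn 2.01 M [[-1.0, -0.07], [-0.07, 1.0]]
[ 28.  31.  80.  -1.  69. -65.]
```

Request:
{"api": "send_rows", "payload": {"series": "0 0.5 0 0.02 1;0 1.2 0 0.02 2;0 1.9 0 0.04 2;0 2.13 0 0.04 2;0 2.13 0 0.04 2"}}

```text
time: 45.28
tool_pos: [489.5, 345.5, 90.6]
tcp_rot: [3.089, 1.554, -1.721]
contact_force: [-0.4, 0.9, -0.4]
grip_width: 45.9
```

```bash
python3 - <<'E'
from h import *
p=cad(-41,165); print(p); go((*p,44),84)
c=capture("side"); save(c,"s31.png",(200,80,280,160),7)
E
```

```text
[489.58843911 345.42572084]
tcp [489.5 345.5  90.6] phi 84.4 F [-0.4  0.9 -0.4] w 45.9 t 45.27
shift [ 1.55 -0.    0.02] dist 47 turn 0.07 M [[-1.0, 0.1], [0.1, 1.0]]
```

View pics/s31.png

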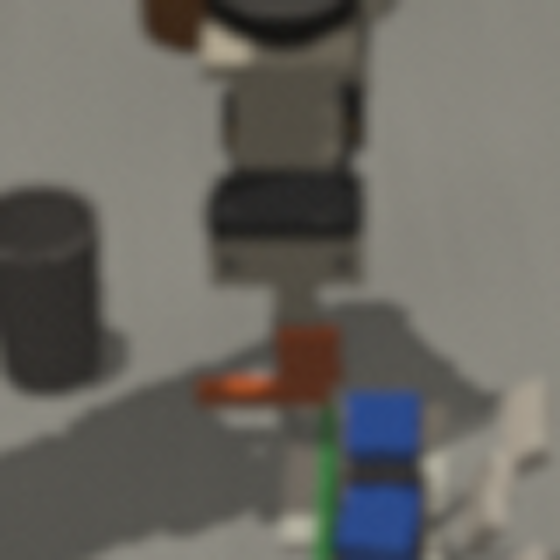

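Request:
{"api": "send_rows", "payload": {"series": "0 0.7 -0.05 0.02 0;0 1.3 -0.05 0.02 0;0 1.55 -0.05 0.02 0;-1 1.55 -0.05 0.02 0;-1 1.55 -0.05 0.02 0;-1 1.55 -0.05 0.02 0;-1 1.55 -0.05 0.02 0;-1 1.55 -0.05 0.02 0"}}

```text
time: 46.32
tool_pos: [491.2, 342.9, 45.4]
tcp_rot: [3.134, 1.551, -1.676]
contact_force: [-1.6, -11.7, 6.7]
grip_width: 10.2
```

```bash
python3 - <<'E'
from h import *
p=cad(-41,165); go((*p,44),84)
E
```

```text
tcp [491.2 342.9  45.4] phi 84.4 F [ -1.6 -11.7   6.7] w 10.2 t 46.33
shift [0.05 0.06 0.08] dist 3 turn 0.07 M [[-1.0, 0.1], [0.1, 0.99]]
```

Request:
{"api": "send_rows", "payload": {"series": "-1 0 0 -0.085 0;-1 0 0 -0.085 -1.5;-1 0 0 -0.085 -3;-1 0 0 -0.085 -4.5;-1 0 0 -0.085 -6;-1 0 0 -0.085 -7.5;-1 0 0 -0.085 -9"}}

```text
time: 47.2
tool_pos: [491.5, 342.0, 45.4]
tcp_rot: [2.426, 1.554, -1.596]
contact_force: [0.9, -6.5, 3.9]
grip_width: 9.9
```

```bash
python3 - <<'E'
from h import *
p=cad(-41,165); go((*p,44),174)
c=capture("side"); save(c,"s32.png",(200,80,280,160),7)
E
```

```text
tcp [491.5 342.   45.4] phi 129.6 F [ 0.9 -6.5  3.9] w 9.9 t 47.2
shift [ 0.05 -0.03  0.13] dist 4 turn -8.88 M [[-0.77, -0.64], [-0.64, 0.77]]
```

View pics/s32.png

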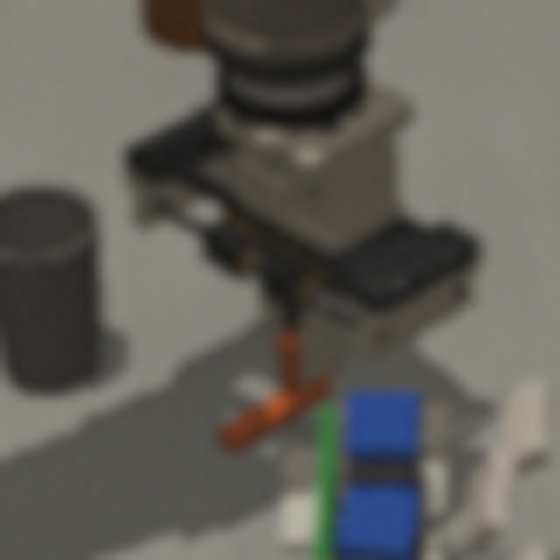

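The bar has turned about 45° (bar from (230,437) to (325,385)). Continuing the other half.

Request:
{"api": "send_rows", "payload": {"series": "-1 0 0 0 -1.5;-1 0 0 0 -3;-1 0 0 0 -4.5;-1 0 0 0 -6;-1 0 0 0 -7.5;-1 0 0 0 -8.8;-1 0 0 0 -9.2;-1 0 0 0 -9.2"}}

```text
time: 48.25
tool_pos: [492.2, 341.6, 45.4]
tcp_rot: [1.685, 1.554, -1.539]
contact_force: [2.1, -7.9, 4.0]
grip_width: 10.1
```

```bash
python3 - <<'E'
from h import *
p=cad(-41,165); go((*p,44),174)
c=capture("side"); save(c,"s33.png",(200,80,280,160),7)
E
```

```text
tcp [492.2 341.6  45.4] phi 175.3 F [ 2.1 -7.9  4. ] w 10.1 t 48.25
shift [ 0.05 -0.12  0.1 ] dist 5 turn 0.26 M [[-0.08, -1.0], [-1.0, 0.08]]
```

View pics/s33.png

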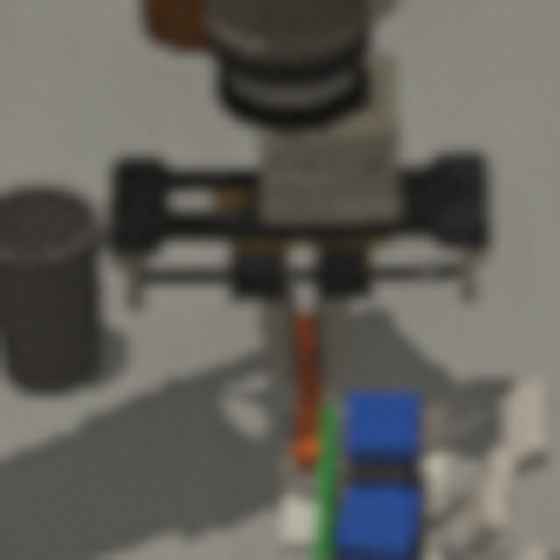

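Request:
{"api": "send_rows", "payload": {"series": "-1 0 0 0 -0.3;-1 0 0 0 -0.6;-1 0 0 0 -0.6;-0.3 0 0 0 -0.6;-0.3 0 0 0 -0.6;-0.3 0 0 0 -0.6;-0.3 0 0 0 -0.6"}}

```text
time: 49.18
tool_pos: [490.8, 343.1, 44.7]
tcp_rot: [1.515, 1.555, -1.655]
contact_force: [-0.4, -0.3, -0.2]
grip_width: 32.5
```

Request:
{"api": "send_rows", "payload": {"series": "-0.3 0 0 0 0;-0.3 -0.5 0 0 0;-0.3 -1.2 0 0 0;-0.3 -2.2 0 0 0;-0.3 -3.5 0 0 0;-0.3 -4.5 1 0 0;-0.3 -5 2 3 0;-0.3 -5 2 5 0"}}

```text
time: 50.18
tool_pos: [368.4, 291.2, 195.7]
tcp_rot: [1.687, 1.557, -1.486]
contact_force: [1.0, 1.3, -0.2]
grip_width: 32.3
```

```bash
python3 gate.py 3; python3 - <<'E'
from h import *
p=cad(-41,165); go((*p,44),174)
c=capture("side"); save(c,"s34.png",(200,80,300,180),6)
c=capture("top"); save(c,"t34.png",(80,190,280,290),4)
E
```

```text
170 237 237 [[-25.7, 27.5], [-28.5, 27.2]]
240 243 243 [[-26.2, -169.3], [-29.0, -169.6]]
252 244 244 [[-26.2, -203.0], [-29.0, -203.3]]
tcp [359.1 289.6 194.5] phi 178.4 F [-7.7 -0.6 -0.4] w 32.2 t 50.23
shift [ 4.95 -2.07 -4.33] dist 207 turn 0.87 M [[-0.03, -1.0], [-1.0, 0.03]]
```

View pics/s34.png

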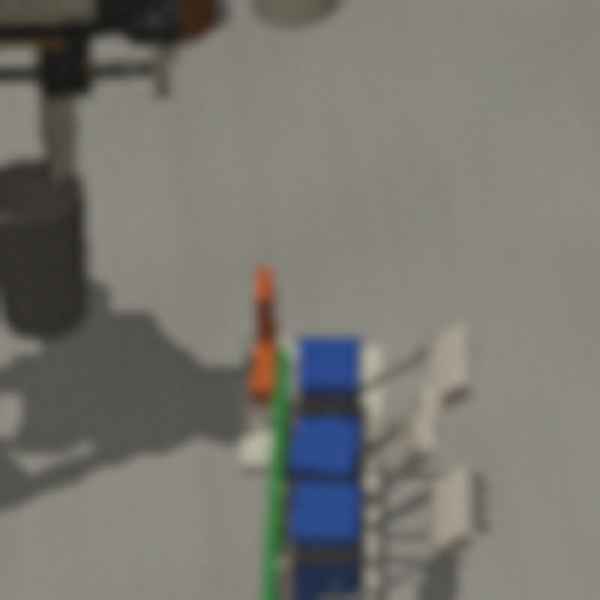

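View pics/t34.png

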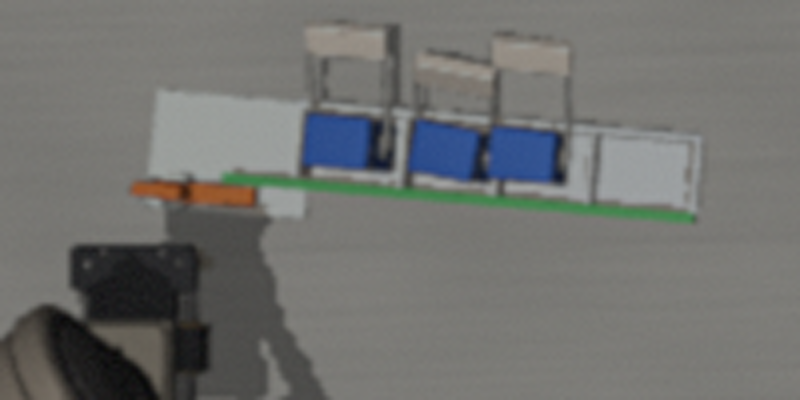

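Request:
{"api": "send_rows", "payload": {"series": "-0.3 -0.5 0.5 0 0;-0.3 -0.5 0.5 0 0;-0.3 -0.5 0.5 0 0;-0.3 -0.5 0.5 0 0"}}

```text
time: 50.82
tool_pos: [368.9, 277.2, 208.9]
tcp_rot: [1.48, 1.555, -1.691]
contact_force: [-0.4, -0.0, -0.1]
grip_width: 32.3
```

```bash
python3 - <<'E'
from h import *
c=capture("top")
w=back(c,np.array([[133,189],[255,196],[222,179],[695,217]])/4+[80,190],38)[:,:2]
for i in (0,2): d=w[i]-w[i+1]; print(np.degrees(np.arctan2(d[1],d[0])))
for n,v in(("top",c),("side",capture("side"))):
  for th in("soap_holder","dish","shampoo","pumice","nail_brush","tumbler","case_a"): print(n,th,[([round(float(q)) for q in d["point"]],round(d["score"],2)) for d in place_of(v,th)][:8 if th=="case_a" else 1])
o=get_obs();print(o["contact_force"],o["tool_pos"],np.abs(o["dq"]).max())
E
```

```text
85.36987960139842
84.06236109190534
top soap_holder [([383, -466, -2], 0.67)]
top dish [([792, -68, -2], 0.97)]
top shampoo [([645, -449, -1], 0.64)]
top pumice [([742, 156, 0], 0.65)]
top nail_brush [([517, -459, 0], 0.89)]
top tumbler [([484, 339, 59], 0.45)]
top case_a [([464, -332, 18], 0.94), ([513, 82, 62], 0.91), ([515, 135, 63], 0.88), ([328, -195, 19], 0.84), ([532, -582, 16], 0.83), ([521, 209, 62], 0.66), ([756, -313, 18], 0.62)]
side soap_holder [([387, -460, 2], 0.66)]
side dish [([795, -72, -1], 0.82)]
side shampoo [([652, -448, -2], 0.59)]
side pumice []
side nail_brush [([517, -458, 2], 0.63)]
side tumbler [([355, 422, -2], 0.96)]
side case_a [([513, 86, 64], 0.9), ([463, -326, 22], 0.82), ([514, 136, 61], 0.67), ([532, -578, 19], 0.59), ([752, -311, 19], 0.56), ([524, 207, 59], 0.54), ([495, 278, 38], 0.28)]
[-0.28602256 -0.53471453  0.25398798] [368.61451084 277.27484541 209.29888877] 0.0018122524651310716
```

```bash
python3 - <<'E'
from plant import *
print(close_job())
E
```

```text
the job is handed in; nothing more can be done
None
```

I handed the job in at about 51 s of the 210 s. All three blue cases stand upright on their heavy ends in the tray, the gate is shut and the turnbutton is turned across it. The hand-in gives no verdict, so this rests on my own last pictures.

- **Cases:** I lifted each one by its handle to see which end hung low, then set it down with that end under it. They are in bays 1, 2 and 3; bay 4 would have put a wrist joint at its limit. The last detections put their centres 57 to 65 mm above the shelf, as expected for standing. The bay 2 case is turned a few degrees and sits about 8 mm off the middle of its bay, close to the divider. Overlays showed no lean, though its lower part was hidden.
- **Gate:** I pushed it against its stop with 12 N, and later pictures show only its top edge.
- **Turnbutton:** the bar measured within about 1.3° of parallel to the gate.
- **Other toiletries:** all were found within a few mm of where they started. The top view mistook the button for the tumbler, but the side view shows the tumbler standing in its place. The side view missed the pumice, but the top view shows it unmoved.
- **Robot:** clear of everything and at rest, with contact force near zero.

Two moves needed mending. The first grasp closed on air because I lifted too early, and for the third case I had to switch from bay 4 to bay 2.

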